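# Level the rocking bench scale in the pantry

### The arm

A 6-joint arm with a two-finger parallel gripper is mounted at the origin on the work surface. World frame = base frame: x ahead of the robot, y to its left, z up, the work surface at z = 0. Lengths are in m, angles in degrees, forces in N, time in s.
With the tool pointing down it reaches from about 0.35 to 0.875 m from the base axis. Payload 4.2 kg.
Tool frame: the origin (TCP) lies midway between the tips of the shut fingers; the grasp point (between the pads) lies 19 mm behind it (hold_point_z is the z of the grasp point in the tool frame, in m); z points along the fingers, y is the direction in which the jaws open and shut (so a half turn about z gives the same grasp; the last joint's range is limited). The gripper opens to 87 mm and grips with 3 to 60 N. Pads are 19 mm wide; open, the fingers measure 117 mm over their backs; the gripper's body (75 mm by 190 mm) begins 51 mm behind the grasp point.
Start: joints at [-54.626, 22.042, 0.453, 0, -68.411, -14.817], TCP at [0.219, -0.585, 0.223] pointing down, gripper open.
Joint ranges: [-179.83, 179.83], [-69.29, 118.12], [-61.27, 80.66], [-181.25, 117.63], [-171.15, -9.14], [-177.46, 177.46]. Speed limits (degrees/s): [159.86, 159.86, 180, 180, 180, 180].

### API

Orientations are given as a 3x3 rotation matrix whose columns are the frame's x, y, z axes.
In Python, from station import * gives the robot as it stands. The module is installed in compiled form; this text tells all that it offers.
- The arm moves only by the tool jog_arm, never from a script. Its argument "moves" is a list of rows, each a list of 7 numbers: the closure, from -1 (fully open) to 1 (shut), then the shift along the tool's x, y, z in m, then the turn, a rotation vector about the tool's x, y, z in rad. In form: [[gripper, x, y, z, wx, wy, wz], ...]. A call has exactly 10 rows; each row is the pose to reach, as a shift and turn from the pose commanded when the call began, along the tool's axes at that moment; what a row does not reach only later rows make up. A row lasts 1/12 s, in which the tool goes at most 41.7 mm and 7.16 degrees, less where a joint would pass 70% of its speed; a pose out of reach is approached as far as the arm can. A call with a gripper value outside its range is refused whole. The fingers move at their own pace and stop on an object; the grip force is fixed at half the most. Time passes only in rows, so rows that repeat a pose let the fingers close, or fill a call up. It gives the time, the measured TCP pose, the force and the opening at its end, in the units of the state.
- sense(): the state, without advancing time (a new reading comes with each control period).
- capture(name): name is "side" or "top" or "wrist"; returns a dict with "frame" (384x512x3 uint8, red, green, blue), "fov_y" (degrees; the focal length in pixels is half the picture's height over the tangent of half this angle, whatever the lens; pixels are square), "cx", "cy" (the principal point, pixels), "k1" (the pictures are not rectified: a ray, as slopes to the right and down, at radius r is drawn at 1 + k1 r^2 times it, then the intrinsics apply), "world_from_camera" (4x4, takes a point from camera to world coordinates). Camera axes: x right, y down, z forward; pixel columns grow to the right and rows downward; lengths in m; the calibration is good to about 2 mm. A picture is of the moment at which its call begins. There is no depth.
- finish_job(): hands the job in, once; it reports no verdict.
The state is a dict: "time_s": time; "joints": joint angles; "joint_velocities": joint speeds; "effort": joint torques, N m; "tcp_pos": TCP position; "ee_rot": TCP orientation; "wrist_force": force on the tool from outside, world axes, zero at the start; "moment": the same for the moment, N m; "gripper_width": opening from 0.0 (shut) to 1.0 (fully open).
Only numpy, scipy, OpenCV 4.12 (cv2) and the standard library are available. Lean on these libraries where they do the work, as an engineer would, in place of code of your own. Each camera call takes 0.05 s, during which the arm holds its last target.

### The job

The low bench scale on the black table rocks because its two screw feet are wound in. Turn the two round levelling knobs, at opposite corners of the scale, until it stands level with all four feet bearing firmly on their coasters and it no longer rocks. Work gently: do not lean on the scale or jack hard against your own grip, leave it on its coasters, let go of it, and leave the other things on the table alone.

Things in the scene. Friction and masses are not known exactly. Their poses are not given: they have to be found in the camera images.
- scale: Grey bench scale, 2.6 kg +-15 %, weight near its middle. Flat square frame 180 mm wide (214 over its round corners), upper face 48 mm above the origin; small black display, top 58 mm up, at the middle of the -x edge. Origin: its centre, at the level of its unloaded fixed soles; z is normal to the pan (vertical when level). Feet at x, y = +-85 mm: fixed ones at (+85,-85) and (-85,+85), screw feet under the knobs at (+85,+85) and (-85,-85).
- pan (a point): Middle of the flat steel pan top, 116 mm wide, 64 mm above the scale's origin, axes as the scale's. At the start both screw feet are wound in 2.7 to 4.8 mm, by unknown amounts, so the scale rocks about the line through its fixed feet and leans to one side; 1 or 2 N at a knob tips it. Each foot has a rubber ball sole that squashes about 0.11 mm per N.
- screw_a (a point): Centre (half-way up) of the fluted aluminium round knob at corner (+85,+85): 38 mm wide, 24 mm tall, underside 28 mm above the frame. Clockwise from above drives its foot down 1.5 mm per rad; the knob keeps its height on the scale, so once the foot bears, the corner is pushed up, felt as an upward force by a gripper holding the knob. Axes fixed to the scale, z along the screw; any grasp angle will do.
- screw_b (a point): Centre of the other, equal knob, at corner (-85,-85), working the same way. For both: friction torque about 0.06 N m, the screw stays where it is left, and the end stops lie beyond the range needed. Axes fixed to the scale.
- coaster_a: Fixed flat round grey coaster on the table, diameter 50 mm, 4 mm thick, under the scale's screw foot at (+85,+85) mm. Origin at the centre of its underside.
- coaster_b: Fixed flat round grey coaster on the table, diameter 50 mm, 4 mm thick, under the scale's screw foot at (-85,-85) mm. Origin at the centre of its underside.
- coaster_c: Fixed flat round grey coaster on the table, diameter 50 mm, 4 mm thick, under the scale's fixed foot at (+85,-85) mm. Origin at the centre of its underside.
- coaster_d: Fixed flat round grey coaster on the table, diameter 50 mm, 4 mm thick, under the scale's fixed foot at (-85,+85) mm. Origin at the centre of its underside.
- cup: White cup, 72 mm wide, 75 mm tall, standing beside the scale; origin at the centre of its underside. Not to be touched.
- canister: Closed round can, 80 mm wide, 130 mm tall, beside the scale; origin at the centre of its underside. Not to be touched.
- carton: Cardboard carton 90 x 140 x 70 mm tall, beside the scale; origin at the centre of its underside. Not to be touched.

How it is judged (in metres and radians):
At the end, for the whole second after the job is handed in: The scale stands released and at rest, level within 0.7 degrees, each of its four feet presses on its own coaster with more than 2 N, and it is within 20 mm of where it stood (contact force between each of coaster_a, coaster_b, coaster_c, coaster_d and scale above 2 N and angle between scale's own z axis and vertical below 0.0122 rad and linear speed of scale below 0.01 m/s and angular speed of scale below 0.03 rad/s and distance of scale from where it was at the start of the episode below 0.02 m); the robot touches nothing.
It fails at once if a foot is pressed on its coaster with more than 22 N (leaning on the scale or jacking against the grip) (contact force between any of coaster_a, coaster_b, coaster_c, coaster_d and scale above 22 N).
It fails at once if the scale is shoved more than 30 mm (distance of scale from where it was at the start of the episode above 0.03 m).
It fails at once if the cup, canister or carton is moved more than 20 mm (distance of any of cup, canister, carton from where it was at the start of the episode above 0.02 m).
It also fails if it takes over 67 s, if anything falls off the work surface, if the arm or the gripper's body presses on something with over 40 N, if the wrist force passes 120 N, or if a joint passes its speed limit or range.

## Working session

There is one attempt and no reset: what is moved stays moved. The work goes in short steps, Python scripts to look and compute and a tool call to move; the robot and the scene stay as the last step left them, time stands still between calls to the robot, and variables do not carry over. Pictures are saved under pics/ and viewed, and the job is handed in when it is done.

Besides the shell and the picture viewer there is one more tool, called as name(argument=value, ...), one argument or row to a line, values as JSON. jog_arm: Moves the arm, as the interface text tells. Its arguments: {"type":"object","properties":{"moves":{"type":"array"}},"required":["moves"]}

```bash
mkdir -p pics
python3 - <<'E'
from station import *
import cv2
s=sense();print(s)
for n in ("side","top","wrist"):
    c=capture(n);cv2.imwrite(f"pics/{n}0.png",c["frame"][:,:,::-1])
    print(n,c["fov_y"],c["cx"],c["cy"],c["k1"],c["world_from_camera"])
E
```

```text
{'time_s': 0.0, 'joints': array([-5.46257547e+01,  2.20911235e+01,  3.80140455e-01, -2.96879407e-02,
       -6.84133831e+01, -1.48155099e+01]), 'joint_velocities': array([-0.01029864,  0.07338605,  0.03714604,  0.10733008,  0.01402951,
        0.03248799]), 'effort': array([ 9.20502462e-04, -3.90667927e+01,  1.87405801e+01,  4.22004104e+00,
        1.08268214e-02, -1.99803740e-04]), 'tcp_pos': array([ 0.21927191, -0.58461812,  0.22145647]), 'ee_rot': array([[-9.36379761e-01, -3.50987459e-01, -8.63701427e-04],
       [-3.50988510e-01,  9.36377524e-01,  2.04876850e-03],
       [ 8.96585542e-05,  2.22157464e-03, -9.99997528e-01]]), 'wrist_force': array([-1.08142986,  0.11812372, -0.46182472]), 'moment': array([-0.05344332, -0.01432634,  0.01633677]), 'gripper_width': 0.9940707281255482}
side 48.928159289149136 254.0376893751398 197.56422840029222 0.05348160747373121 [[-0.97668826 -0.13084138  0.1701781   0.34436498]
 [-0.21369806  0.5175671  -0.82852727  1.08657518]
 [ 0.02032707 -0.84557958 -0.53346225  0.8027686 ]
 [ 0.          0.          0.          1.        ]]
top 48.753060001074175 248.82485273000194 191.649650860622 0.024517922005020953 [[ 2.46370609e-02 -9.86597013e-01  1.61305144e-01  3.39209785e-01]
 [-9.99691771e-01 -2.48084147e-02  9.51979770e-04 -3.18605741e-02]
 [ 3.06250451e-03 -1.61278879e-01 -9.86904121e-01  1.42102511e+00]
 [ 0.00000000e+00  0.00000000e+00  0.00000000e+00  1.00000000e+00]]
wrist 71.31049140455372 253.0574202715601 194.24184626773857 -0.026325070434028524 [[-0.35220202  0.907407    0.22927335  0.15790815]
 [ 0.93592226  0.34099703  0.08815072 -0.60881171]
 [ 0.00180705  0.2456289  -0.96936225  0.38405447]
 [ 0.          0.          0.          1.        ]]
```

View pics/top0.png

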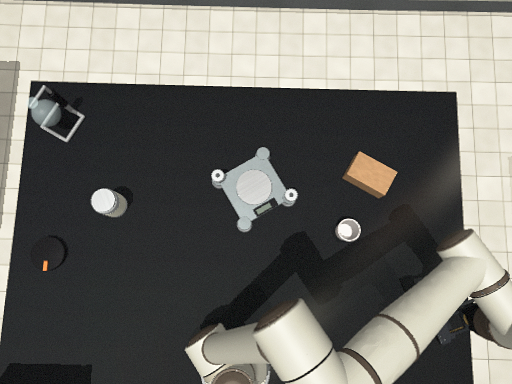

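View pics/side0.png

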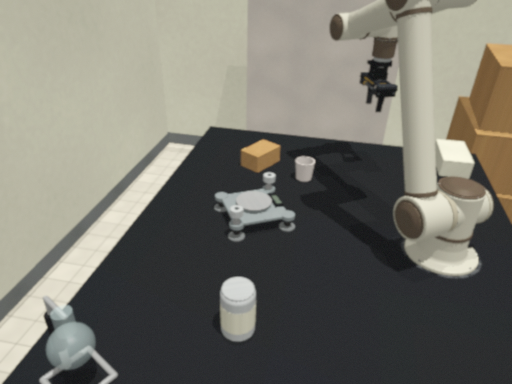

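```bash
cat > h.py <<'E'
from station import *
import cv2, numpy as np
def ray(c,u,v):
    f=192/np.tan(np.radians(c["fov_y"]/2))
    x,y=(u-c["cx"])/f,(v-c["cy"])/f
    K=np.eye(3)
    p=cv2.undistortPoints(np.array([[[x,y]]],float),K,np.array([c["k1"],0,0,0.]))[0,0]
    T=c["world_from_camera"]
    return T[:3,3],T[:3,:3]@np.array([p[0],p[1],1])
def atz(c,u,v,z):
    o,d=ray(c,u,v); return o+d*(z-o[2])/d[2]
def tri(rs):
    A=np.zeros((3,3));b=np.zeros(3)
    for o,d in rs:
        d=d/np.linalg.norm(d);P=np.eye(3)-np.outer(d,d);A+=P;b+=P@o
    x=np.linalg.solve(A,b)
    return x,[np.linalg.norm(np.cross(x-o,d/np.linalg.norm(d))) for o,d in rs]
def proj(c,p):
    T=c["world_from_camera"];q=T[:3,:3].T@(np.asarray(p)-T[:3,3]);f=192/np.tan(np.radians(c["fov_y"]/2))
    x,y=q[0]/q[2],q[1]/q[2];k=1+c["k1"]*(x*x+y*y)
    return np.array([c["cx"]+f*x*k,c["cy"]+f*y*k])
def crop(c,name,x0,y0,x1,y1,k):
    cv2.imwrite(f"pics/{name}.png",cv2.resize(c["frame"][y0:y1,x0:x1,::-1],None,fx=k,fy=k,interpolation=cv2.INTER_CUBIC))
E
python3 - <<'E'
from h import *
crop(capture("top"),"t1",200,135,310,240,7)
crop(capture("side"),"s1",205,160,305,250,8)
E
```

```text
(no output)
```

View pics/t1.png

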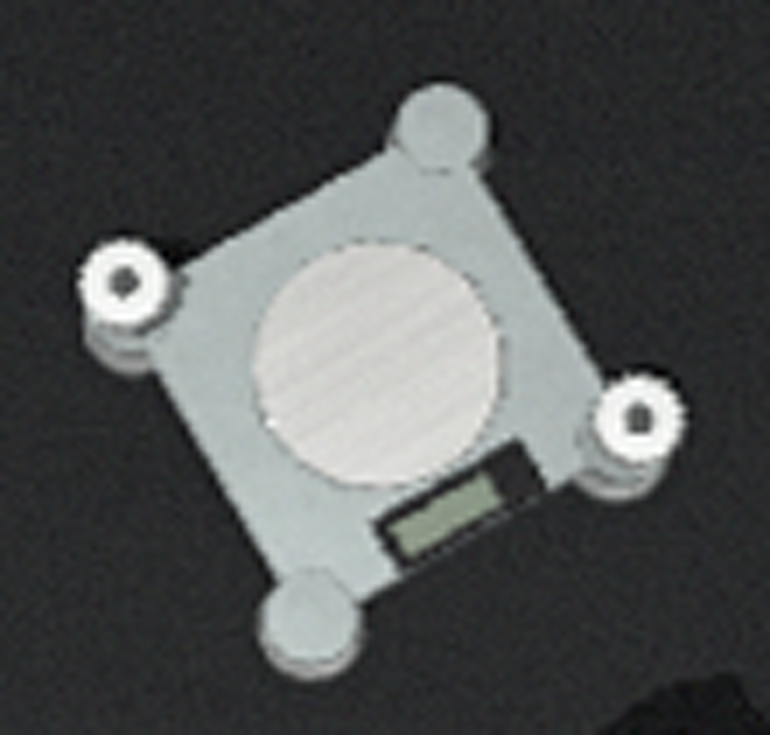

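View pics/s1.png

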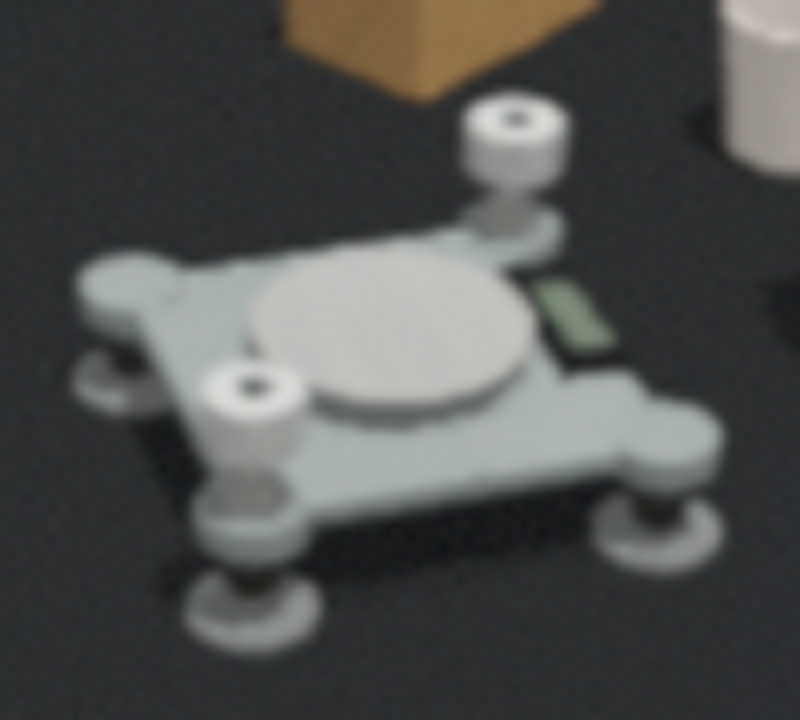

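Run:
```python
from h import *
t=capture("top");s=capture("side")
T=lambda U,V:ray(t,(U+.5)/7-.5+200,(V+.5)/7-.5+135)
S=lambda U,V:ray(s,(U+.5)/8-.5+205,(V+.5)/8-.5+160)
R={}
for n,a,b in (("a",(124,282),(255,386)),("b",(640,418),(515,118)),("c",(443,128),(127,285)),("d",(311,620),(668,437)),("pan",(377,364),(393,328))):
    R[n]=tri([T(*a),S(*b)]); print(n,R[n])
a,b,c,d=[R[k][0] for k in "abcd"]
print((a+b)/2,(c+d)/2,np.linalg.norm(a-b),np.linalg.norm(c-d))
v=a-b;print(np.degrees(np.arctan2(v[1],v[0]))-45); v=c-d;print(np.degrees(np.arctan2(v[1],v[0]))+45)
crop(t,"t2",80,80,420,260,2)
```

```text
a (array([0.6058315 , 0.0706258 , 0.10430403]), [np.float64(3.3069520819009954e-05), np.float64(3.306952081918938e-05)])
b (array([ 0.55058611, -0.16387085,  0.09957649]), [np.float64(0.00046985298861255867), np.float64(0.00046985298861239815)])
c (array([ 0.69737823, -0.07393166,  0.04689655]), [np.float64(0.0012968820647968487), np.float64(0.0012968820647969333)])
d (array([ 0.45983878, -0.0174311 ,  0.04687469]), [np.float64(2.1929935112592414e-05), np.float64(2.1929935112701695e-05)])
pan (array([ 0.57806143, -0.04514737,  0.06245123]), [np.float64(0.00031968909130609534), np.float64(0.0003196890913059743)])
[ 0.5782088  -0.04662253  0.10194026] [ 0.57860851 -0.04568138  0.04688562] 0.24096282334210015 0.24416655119601138
31.74334089792029
31.620389498220092
```

jog_arm(
  moves=[
    [-1, -0.028, 0.02, -0.03, 0, 0, 0],
    [-1, -0.056, 0.04, -0.03, 0, 0, 0],
    [-1, -0.084, 0.06, -0.03, 0, 0, 0],
    [-1, -0.112, 0.08, -0.03, 0, 0, 0],
    [-1, -0.14, 0.1, -0.03, 0, 0, 0],
    [-1, -0.168, 0.12, -0.03, 0, 0, 0],
    [-1, -0.196, 0.14, -0.03, 0, 0, 0],
    [-1, -0.224, 0.16, -0.03, 0, 0, 0],
    [-1, -0.252, 0.18, -0.03, 0, 0, 0],
    [-1, -0.28, 0.2, -0.03, 0, 0, 0],
  ],
)

```text
time_s: 1.18
tcp_pos: [0.4121, -0.298, 0.2528]
ee_rot: [[-0.936, -0.351, 0.001], [-0.351, 0.936, -0.0], [-0.0, -0.0, -1.0]]
wrist_force: [0.6, -0.1, 0.7]
gripper_width: 1.001
```

jog_arm(
  moves=[
    [-1, -0.028, 0.02, 0, 0, 0, 0],
    [-1, -0.056, 0.04, 0, 0, 0, 0],
    [-1, -0.084, 0.06, 0, 0, 0, 0],
    [-1, -0.112, 0.08, 0, 0, 0, 0],
    [-1, -0.14, 0.1, 0, 0, 0, 0],
    [-1, -0.168, 0.12, 0, 0, 0, 0],
    [-1, -0.196, 0.14, 0, 0, 0, 0],
    [-1, -0.224, 0.16, 0, 0, 0, 0],
    [-1, -0.245, 0.18, 0, 0, 0, 0],
    [-1, -0.245, 0.18, 0, 0, 0, 0],
  ],
)

```text
time_s: 2.02
tcp_pos: [0.5798, -0.0411, 0.2519]
ee_rot: [[-0.935, -0.355, 0.001], [-0.355, 0.935, 0.001], [-0.001, 0.0, -1.0]]
wrist_force: [0.4, -0.3, -1.2]
gripper_width: 0.999
```

Run:
```python
from h import *
s=sense();print(s["joints"],s["tcp_pos"],s["ee_rot"],s["wrist_force"],s["moment"])
c=capture("wrist");crop(c,"w1",0,0,512,384,1.5)
```

```text
[ 1.18879914e+01  1.66639878e+01 -3.21007242e+00 -2.66330585e-02
 -7.00848967e+01 -8.10670264e+01] [ 0.5797673  -0.04111636  0.25185158] [[-9.34751653e-01 -3.55301243e-01  6.10977446e-04]
 [-3.55300922e-01  9.34751798e-01  5.75235018e-04]
 [-7.75493983e-04  3.20621034e-04 -9.99999648e-01]] [ 0.41380102 -0.32630222 -1.21491361] [-0.06228426  0.01287713  0.01389587]
```

View pics/w1.png

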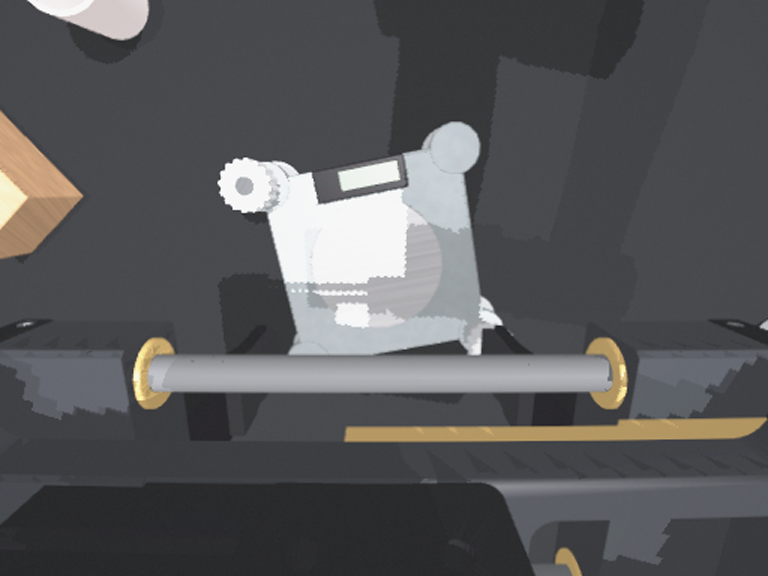

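jog_arm(
  moves=[
    [-1, 0.007, 0.003, -0.01, 0, 0, -0.12],
    [-1, 0.015, 0.006, -0.02, 0, 0, -0.24],
    [-1, 0.022, 0.009, -0.03, 0, 0, -0.36],
    [-1, 0.03, 0.012, -0.03, 0, 0, -0.48],
    [-1, 0.038, 0.015, -0.03, 0, 0, -0.6],
    [-1, 0.045, 0.018, -0.03, 0, 0, -0.72],
    [-1, 0.052, 0.021, -0.03, 0, 0, -0.84],
    [-1, 0.06, 0.024, -0.03, 0, 0, -0.96],
    [-1, 0.068, 0.026, -0.03, 0, 0, -1.08],
    [-1, 0.075, 0.028, -0.03, 0, 0, -1.2],
  ],
)

```text
time_s: 2.9
tcp_pos: [0.4963, -0.0462, 0.2828]
ee_rot: [[-0.007, -1.0, 0.0], [-1.0, 0.007, 0.0], [-0.0, -0.0, -1.0]]
wrist_force: [0.5, -0.3, -1.0]
gripper_width: 1.004
```

jog_arm(
  moves=[
    [-1, 0, 0, 0, 0, 0, -0.12],
    [-1, 0, 0, 0, 0, 0, -0.24],
    [-1, 0, 0, 0, 0, 0, -0.36],
    [-1, 0, 0, 0, 0, 0, -0.48],
    [-1, 0, 0, 0, 0, 0, -0.6],
    [-1, 0, 0, 0, 0, 0, -0.72],
    [-1, 0, 0, 0, 0, 0, -0.84],
    [-1, 0, 0, 0, 0, 0, -0.96],
    [-1, 0, 0, 0, 0, 0, -1.08],
    [-1, 0, 0, 0, 0, 0, -1.2],
  ],
)

```text
time_s: 3.73
tcp_pos: [0.4968, -0.0461, 0.2827]
ee_rot: [[0.929, -0.369, 0.0], [-0.369, -0.929, -0.0], [0.0, -0.0, -1.0]]
wrist_force: [-0.5, 0.7, 0.6]
gripper_width: 1.0
```

jog_arm(
  moves=[
    [-1, 0, 0, 0, 0, 0, -0.12],
    [-1, 0, 0, 0, 0, 0, -0.24],
    [-1, 0, 0, 0, 0, 0, -0.36],
    [-1, 0, 0, 0, 0, 0, -0.48],
    [-1, 0, 0, 0, 0, 0, -0.6],
    [-1, 0, 0, 0, 0, 0, -0.72],
    [-1, 0, 0, 0, 0, 0, -0.74],
    [-1, 0, 0, 0, 0, 0, -0.74],
    [-1, 0, 0, 0, 0, 0, -0.74],
    [-1, 0, 0, 0, 0, 0, -0.74],
  ],
)

```text
time_s: 4.57
tcp_pos: [0.4974, -0.0455, 0.2826]
ee_rot: [[0.938, 0.348, 0.0], [0.348, -0.938, -0.0], [0.0, 0.0, -1.0]]
wrist_force: [-1.2, -0.2, -0.5]
gripper_width: 1.0
```

Run:
```python
from h import *
s=sense();print(s["joints"],s["tcp_pos"],s["ee_rot"])
c=capture("wrist");crop(c,"w2",0,0,512,384,1.5)
```

```text
[ 1.34403373e+01  7.36920628e+00 -1.08306048e+01  2.55818771e-03
 -7.17968600e+01  9.69025995e+01] [ 0.49736092 -0.04545496  0.28263729] [[ 9.37623832e-01  3.47651472e-01  6.63672960e-05]
 [ 3.47651474e-01 -9.37623833e-01 -2.77483757e-05]
 [ 5.25807948e-05  4.90902266e-05 -9.99999997e-01]]
```

View pics/w2.png

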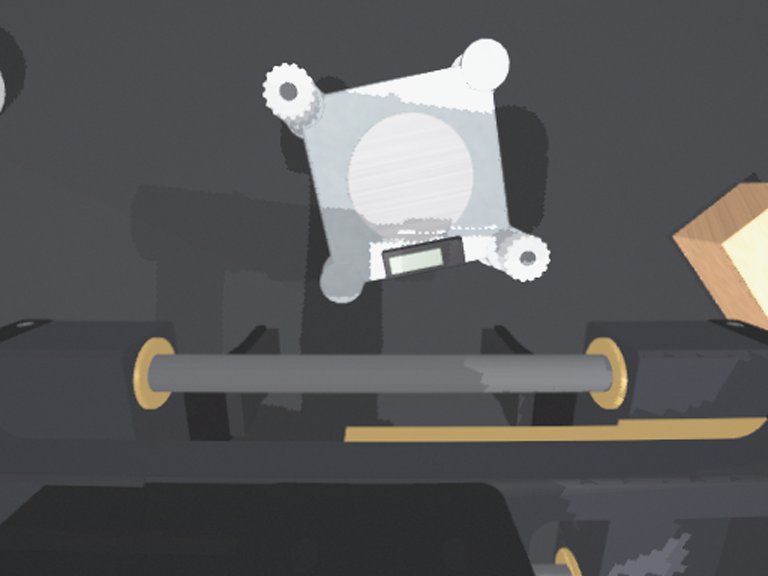

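Run:
```python
from h import *
c=capture("wrist")
A=[c["frame"][y-27:y+27,x-30:x+30,::-1] for x,y in ((195,65),(352,172),(323,43),(228,187))]
A=[cv2.resize(a,None,fx=6,fy=6,interpolation=cv2.INTER_CUBIC) for a in A]
cv2.imwrite("pics/w3.png",np.vstack([np.hstack(A[:2]),np.hstack(A[2:])])[:648,:720])
crop(c,"w4",210,60,330,170,5)
```

```text
(no output)
```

View pics/w3.png

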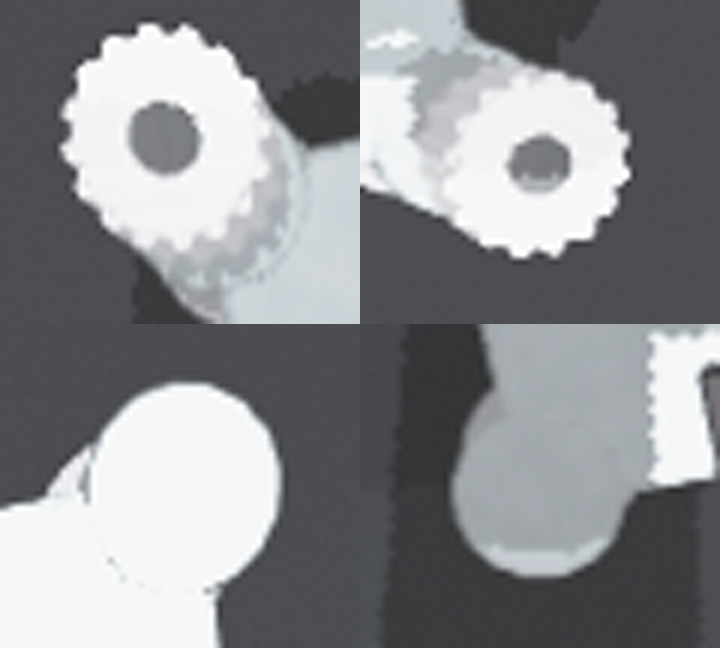

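View pics/w4.png

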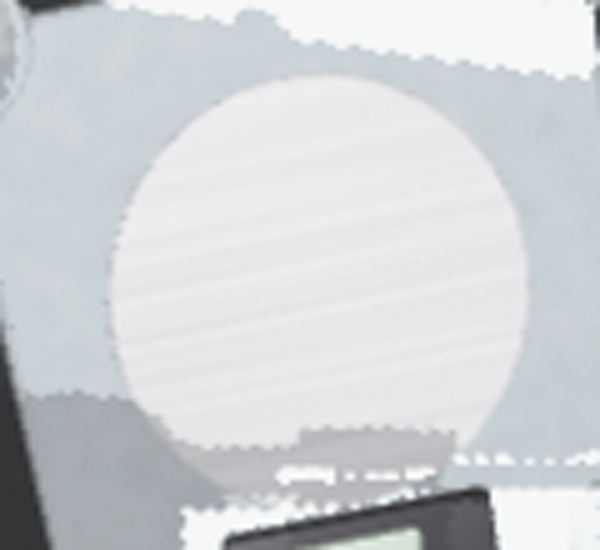

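```bash
cat > fit.py <<'E'
from h import *
from scipy.optimize import least_squares
from scipy.spatial.transform import Rotation as Ro
M=dict(a=(.085,.085,.1),b=(-.085,-.085,.1),c=(.085,-.085,.048),d=(-.085,.085,.048),p=(0,0,.064))
def fit(obs,fixtilt=False,show=True):
    # obs: list of (cam, dict name->(u,v))
    n=len(obs)
    def pose(q):
        yaw=q[2]; R=Ro.from_euler("z",yaw).as_matrix()
        k=np.array([1,-1,0])/2**.5  # c-d axis; + rot lifts a? 
        R=R@Ro.from_rotvec(k*q[3]).as_matrix()@Ro.from_rotvec(np.array([1,1,0])/2**.5*q[4]).as_matrix()
        return R,np.array([q[0],q[1],.0026+q[5]])
    def res(q):
        R,t=pose(q); r=[]
        for i,(c,o) in enumerate(obs):
            off=q[6+6*i:9+6*i]; rv=q[9+6*i:12+6*i]
            T=c["world_from_camera"].copy(); T[:3,3]+=off; T[:3,:3]=T[:3,:3]@Ro.from_rotvec(rv).as_matrix()
            cc=dict(c,world_from_camera=T)
            for m,uv in o.items():
                r+=list((proj(cc,R@np.array(M[m])+t)-uv)/.25)
            r+=list(off/.0015)+list(rv/.0015)
        r+=[q[4]/.003,q[5]/.0004]
        return r
    s=least_squares(res,np.r_[.578,-.046,.55,0,0,0,np.zeros(6*n)])
    q=s.x;R,t=pose(q)
    cov=np.linalg.pinv(s.jac.T@s.jac)
    if show:
        print("xyyaw",q[:2].round(4),np.degrees(q[2]).round(2),"tilt",np.degrees(q[3:5]).round(3),"sd",np.degrees(cov[3,3]**.5).round(3),"dz",q[5].round(5),"cost",s.cost.round(2))
        for m in "ab": print(m,(R@np.array(M[m])+t).round(4))
        # height of corner a above level mm
        print("corner a - level mm",1000*R[2]@np.array([.085,.085,0]))
    return q
E
python3 - <<'E'
from fit import *
t=capture("top");s=capture("side");w=capture("wrist")
T=lambda U,V:((U+.5)/7-.5+200,(V+.5)/7-.5+135)
S=lambda U,V:((U+.5)/8-.5+205,(V+.5)/8-.5+160)
L=lambda U,V,x,y:((U+.5)/6-.5+x-30,(V+.5)/6-.5+y-27)
ot=dict(a=T(124,282),b=T(640,418),c=T(443,128),d=T(311,620),p=T(377,364))
os=dict(a=S(255,386),b=S(515,118),c=S(127,285),d=S(668,437),p=S(393,328))
ow=dict(a=L(165,138,195,65),b=L(179,164,352,172),c=L(186,163,323,43),d=L(181,166,228,187),p=((319.5)/5-.5+210,289.5/5-.5+60))
for o in ([(t,ot)],[(s,os)],[(w,ow)],[(t,ot),(s,os),(w,ow)]): fit(o)
E
```

```text
xyyaw [ 0.5775 -0.0449] 31.55 tilt [0.807 0.011] sd 0.997 dz 5e-05 cost 2.2
a [0.6052 0.0706 0.1043]
b [ 0.5493 -0.1632  0.1009]
corner a - level mm 1.692979650450854
xyyaw [ 0.5765 -0.0322] 32.06 tilt [ 1.702 -0.07 ] sd 0.327 dz 0.00012 cost 9.89
a [0.6026 0.082  0.1062]
b [ 0.5488 -0.1522  0.0991]
corner a - level mm 3.56976647678401
xyyaw [ 0.5799 -0.0477] 31.72 tilt [-2.924 -0.195] sd 1.189 dz -0.00011 cost 19.47
a [0.6083 0.0742 0.0962]
b [ 0.5532 -0.1595  0.1085]
corner a - level mm -6.13114695958185
xyyaw [ 0.5794 -0.0431] 31.83 tilt [ 1.074 -0.192] sd 0.283 dz -2e-05 cost 43.46
a [0.6061 0.0722 0.1048]
b [ 0.5513 -0.1619  0.1003]
corner a - level mm 2.252150728338528
```

jog_arm(
  moves=[
    [-1, 0.002, 0.026, 0.01, 0, 0, 0],
    [-1, 0.004, 0.052, 0.03, 0, 0, 0],
    [-1, 0.006, 0.078, 0.05, 0, 0, 0],
    [-1, 0.008, 0.104, 0.075, 0, 0, 0],
    [-1, 0.01, 0.129, 0.1, 0, 0, 0],
    [-1, 0.01, 0.129, 0.13, 0, 0, 0],
    [-1, 0.01, 0.129, 0.15, 0, 0, 0],
    [-1, 0.01, 0.129, 0.15, 0, 0, 0],
    [-1, 0.01, 0.129, 0.15, 0, 0, 0],
    [-1, 0.01, 0.129, 0.15, 0, 0, 0],
  ],
)

```text
time_s: 5.65
tcp_pos: [0.5533, -0.1625, 0.1341]
ee_rot: [[0.937, 0.35, 0.003], [0.35, -0.937, -0.001], [0.002, 0.002, -1.0]]
wrist_force: [-0.4, -0.4, 0.9]
gripper_width: 1.004
```

Run:
```python
from h import *
s=sense();print(s["joints"],s["tcp_pos"],s["wrist_force"],s["moment"])
c=capture("wrist");crop(c,"w5",0,0,512,384,1.5)
t=capture("side");crop(t,"s5",205,130,325,250,5)
```

```text
[-2.54099699e-01  2.17713232e+01 -1.36924808e+01  5.59261698e-02
 -5.43823722e+01  1.10737143e+02] [ 0.55326986 -0.16249837  0.1341493 ] [-0.35836166 -0.36595646  0.88934976] [-0.11777311  0.09850301  0.00471245]
```

View pics/w5.png

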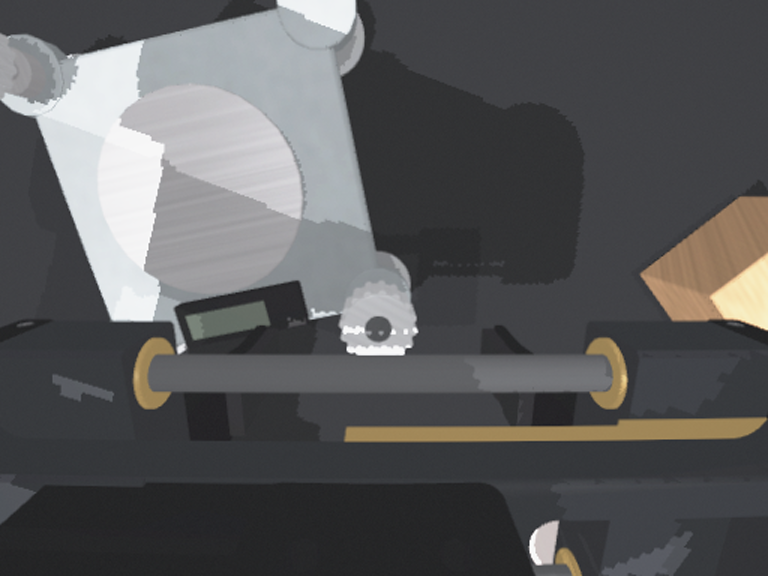

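View pics/s5.png

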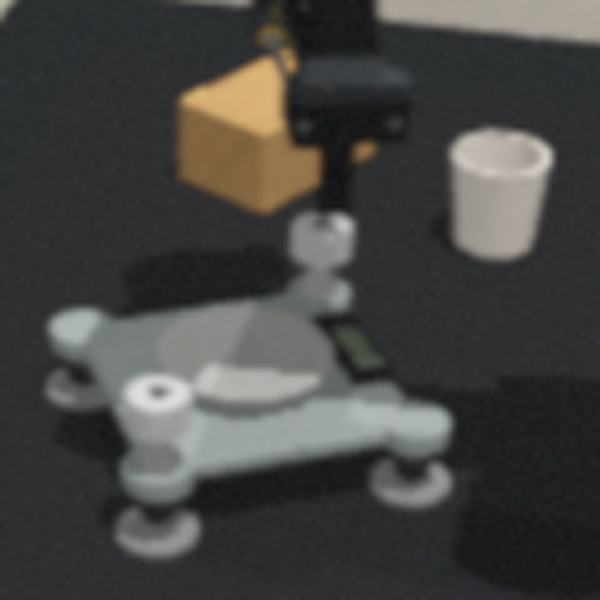

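Run:
```python
from h import *
c=capture("wrist")
for z in (.099,.1005,.103):print(atz(c,378.5/1.5-.5,328.5/1.5-.5,z))
print(sense()["tcp_pos"])
```

```text
[ 0.55144711 -0.16299717  0.099     ]
[ 0.55193717 -0.16281755  0.1005    ]
[ 0.55275395 -0.16251818  0.103     ]
[ 0.55319941 -0.1622919   0.13463368]
```

jog_arm(
  moves=[
    [-1, -0.001, 0, 0.01, 0, 0, 0],
    [-1, -0.001, 0, 0.02, 0, 0, 0],
    [-1, -0.001, 0, 0.03, 0, 0, 0],
    [-1, -0.001, 0, 0.04, 0, 0, 0],
    [-1, -0.001, 0, 0.05, 0, 0, 0],
    [-1, -0.001, 0, 0.058, 0, 0, 0],
    [-1, -0.001, 0, 0.06, 0, 0, 0],
    [-1, -0.001, 0, 0.06, 0, 0, 0],
    [0, -0.001, 0, 0.06, 0, 0, 0],
    [0, -0.001, 0, 0.06, 0, 0, 0],
  ],
)

```text
time_s: 6.63
tcp_pos: [0.5516, -0.1629, 0.073]
ee_rot: [[0.937, 0.35, 0.001], [0.35, -0.937, -0.0], [0.001, 0.001, -1.0]]
wrist_force: [0.2, -1.0, -0.1]
gripper_width: 0.916
```

jog_arm(
  moves=[
    [0.05, 0, 0, 0, 0, 0, 0],
    [0.1, 0, 0, 0, 0, 0, 0],
    [0.15, 0, 0, 0, 0, 0, 0],
    [0.2, 0, 0, 0, 0, 0, 0],
    [0.3, 0, 0, 0, 0, 0, 0],
    [0.4, 0, 0, 0, 0, 0, 0],
    [0.5, 0, 0, 0, 0, 0, 0],
    [0.5, 0, 0, 0, 0, 0, 0],
    [0.5, 0, 0, 0, 0, 0, 0],
    [0.5, 0, 0, 0, 0, 0, 0],
  ],
)

```text
time_s: 7.47
tcp_pos: [0.5509, -0.1626, 0.0724]
ee_rot: [[0.937, 0.35, -0.0], [0.35, -0.937, 0.0], [-0.0, -0.0, -1.0]]
wrist_force: [-0.7, 2.2, 0.2]
gripper_width: 0.427
```

```bash
cat > avg.py <<'E'
from h import *
F=[];M_=[];P=[]
for i in range(5):
    c=capture("side"); s=sense();F.append(s["wrist_force"]);M_.append(s["moment"]);P.append(s["tcp_pos"])
print(s["time_s"],"F",np.mean(F,0).round(2),"sd",np.std(F,0).round(2),"M",np.mean(M_,0).round(3),"P",np.mean(P,0).round(5),"J6",s["joints"][5].round(1),"w",s["gripper_width"].round(3))
E
python3 avg.py
python3 - <<'E'
from h import *
t=capture("side");crop(t,"s6",205,130,325,250,5)
E
```

```text
Traceback (most recent call last):
  File "avg.py", line 5, in <module>
    print(s["time_s"],"F",np.mean(F,0).round(2),"sd",np.std(F,0).round(2),"M",np.mean(M_,0).round(3),"P",np.mean(P,0).round(5),"J6",s["joints"][5].round(1),"w",s["gripper_width"].round(3))
                                                                                                                                                                ^^^^^^^^^^^^^^^^^^^^^^^^
AttributeError: 'float' object has no attribute 'round'
```

View pics/s6.png

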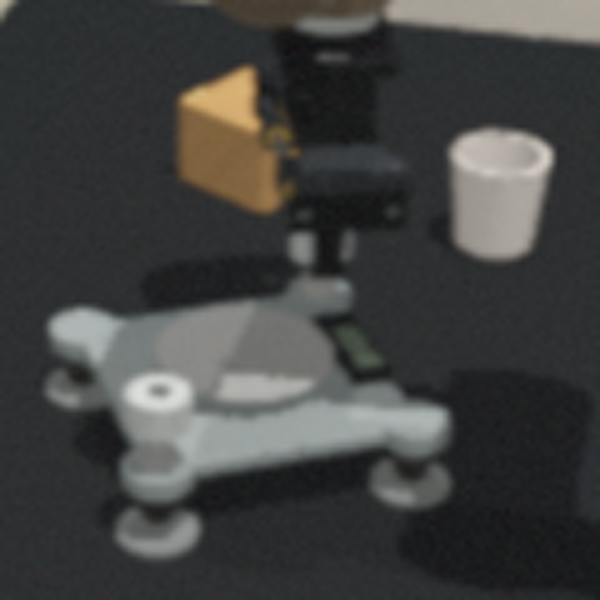

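```bash
sed -i 's/s\["gripper_width"\].round(3)/round(float(s["gripper_width"]),3)/' avg.py; python3 avg.py
```

```text
8.0167 F [-0.73  3.24  0.25] sd [0.26 0.15 0.39] M [ 0.924  0.387 -0.045] P [ 0.55089 -0.16266  0.0724 ] J6 110.8 w 0.428
```

jog_arm(
  moves=[
    [0.5, 0, 0, -0.00015, 0, 0, 0.1],
    [0.5, 0, 0, -0.0003, 0, 0, 0.2],
    [0.5, 0, 0, -0.00045, 0, 0, 0.3],
    [0.5, 0, 0, -0.0006, 0, 0, 0.4],
    [0.5, 0, 0, -0.00075, 0, 0, 0.5],
    [0.5, 0, 0, -0.0009, 0, 0, 0.6],
    [0.5, 0, 0, -0.00105, 0, 0, 0.7],
    [0.5, 0, 0, -0.0012, 0, 0, 0.8],
    [0.5, 0, 0, -0.00135, 0, 0, 0.9],
    [0.5, 0, 0, -0.0015, 0, 0, 1.0],
  ],
)

```text
time_s: 8.85
tcp_pos: [0.5509, -0.1622, 0.0736]
ee_rot: [[0.798, -0.603, -0.001], [-0.603, -0.798, 0.001], [-0.001, -0.0, -1.0]]
wrist_force: [-0.8, 5.3, -1.1]
gripper_width: 0.43
```

```bash
python3 avg.py
```

```text
9.1 F [-0.12  5.64 -1.07] sd [0.54 0.45 0.63] M [ 1.498  0.363 -0.052] P [ 0.55094 -0.16216  0.07363] J6 53.5 w 0.425
```

jog_arm(
  moves=[
    [0.5, 0, 0, -0.0001, 0, 0, 0.1],
    [0.5, 0, 0, -0.0002, 0, 0, 0.2],
    [0.5, 0, 0, -0.00035, 0, 0, 0.3],
    [0.5, 0, 0, -0.0005, 0, 0, 0.4],
    [0.5, 0, 0, -0.00065, 0, 0, 0.5],
    [0.5, 0, 0, -0.0008, 0, 0, 0.6],
    [0.5, 0, 0, -0.00095, 0, 0, 0.7],
    [0.5, 0, 0, -0.0011, 0, 0, 0.8],
    [0.5, 0, 0, -0.00125, 0, 0, 0.9],
    [0.5, 0, 0, -0.0014, 0, 0, 1.0],
  ],
)

```text
time_s: 9.93
tcp_pos: [0.5509, -0.1614, 0.0749]
ee_rot: [[-0.077, -0.997, -0.001], [-0.997, 0.077, 0.002], [-0.002, 0.001, -1.0]]
wrist_force: [0.4, 8.8, -0.6]
gripper_width: 0.424
```

```bash
python3 avg.py
python3 - <<'E'
from h import *
t=capture("side");crop(t,"s7",205,130,325,250,5)
E
```

```text
10.1833 F [ 0.24  8.4  -0.53] sd [0.35 0.38 0.43] M [ 2.577  0.471 -0.08 ] P [ 0.55086 -0.1614   0.07491] J6 -3.8 w 0.428
```

View pics/s7.png

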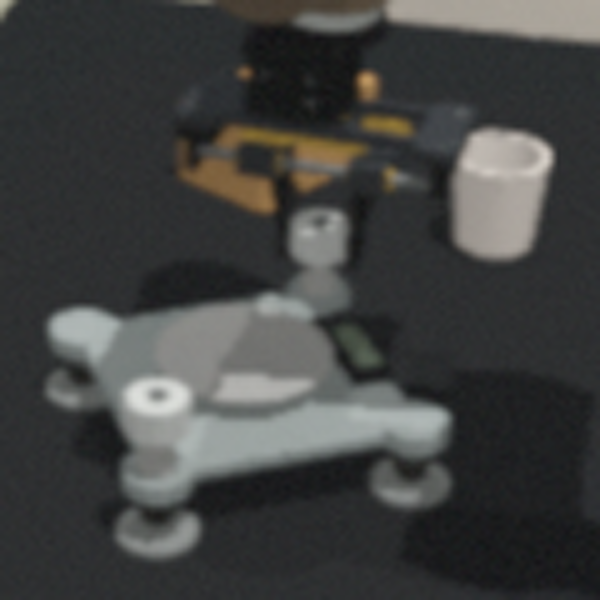

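jog_arm(
  moves=[
    [0.5, -0.0005, 0, -0.0001, 0, 0, 0.05],
    [0.5, -0.001, 0, -0.0002, 0, 0, 0.1],
    [0.5, -0.0015, 0, -0.0003, 0, 0, 0.15],
    [0.5, -0.002, 0, -0.0004, 0, 0, 0.2],
    [0.5, -0.0022, 0, -0.0005, 0, 0, 0.25],
    [0.5, -0.0024, 0, -0.0005, 0, 0, 0.3],
    [0.5, -0.0025, 0, -0.0006, 0, 0, 0.35],
    [0.5, -0.0025, 0, -0.0006, 0, 0, 0.4],
    [0.5, -0.0025, 0, -0.0007, 0, 0, 0.45],
    [0.5, -0.0025, 0, -0.0007, 0, 0, 0.5],
  ],
)

```text
time_s: 11.07
tcp_pos: [0.5511, -0.1602, 0.0761]
ee_rot: [[-0.543, -0.84, -0.001], [-0.84, 0.543, 0.0], [0.0, 0.001, -1.0]]
wrist_force: [-1.4, 3.3, 0.6]
gripper_width: 0.429
```

```bash
python3 avg.py
```

```text
11.3167 F [-0.73  3.7   0.67] sd [0.43 0.25 0.55] M [ 1.318  0.504 -0.051] P [ 0.55113 -0.16022  0.07612] J6 -32.7 w 0.43
```

jog_arm(
  moves=[
    [-1, 0, 0, 0, 0, 0, 0],
    [-1, 0, 0, 0, 0, 0, 0],
    [-1, 0, 0, 0, 0, 0, 0],
    [-1, 0, 0, 0, 0, 0, 0],
    [-1, 0, 0, 0, 0, 0, 0],
    [-1, 0, 0, -0.01, 0, 0, 0],
    [-1, 0, 0, -0.03, 0, 0, 0],
    [-1, 0, 0, -0.05, 0, 0, 0],
    [-1, 0, 0, -0.07, 0, 0, 0],
    [-1, 0, 0, -0.07, 0, 0, 0],
  ],
)

```text
time_s: 12.15
tcp_pos: [0.5543, -0.161, 0.1516]
ee_rot: [[-0.54, -0.841, 0.01], [-0.842, 0.54, -0.002], [-0.004, -0.009, -1.0]]
wrist_force: [0.4, 0.0, -0.6]
gripper_width: 0.989
```

jog_arm(
  moves=[
    [-1, -0.025, 0.009, 0, 0, 0, -0.11],
    [-1, -0.05, 0.018, 0, 0, 0, -0.22],
    [-1, -0.075, 0.027, 0, 0, 0, -0.33],
    [-1, -0.1, 0.036, 0, 0, 0, -0.44],
    [-1, -0.125, 0.045, 0, 0, 0, -0.55],
    [-1, -0.15, 0.053, 0, 0, 0, -0.66],
    [-1, -0.175, 0.062, 0, 0, 0, -0.77],
    [-1, -0.2, 0.07, 0, 0, 0, -0.88],
    [-1, -0.224, 0.079, 0, 0, 0, -0.99],
    [-1, -0.224, 0.079, 0, 0, 0, -1.1],
  ],
)

```text
time_s: 12.98
tcp_pos: [0.6075, 0.0746, 0.1465]
ee_rot: [[0.512, -0.859, 0.002], [-0.859, -0.512, 0.001], [0.0, -0.002, -1.0]]
wrist_force: [-0.7, -1.2, 0.4]
gripper_width: 1.001
```

jog_arm(
  moves=[
    [-1, 0, 0, 0, 0, 0, -0.12],
    [-1, 0, 0, 0, 0, 0, -0.24],
    [-1, 0, 0, 0, 0, 0, -0.36],
    [-1, 0, 0, 0, 0, 0, -0.48],
    [-1, 0, 0, 0, 0, 0, -0.6],
    [-1, 0, 0, 0, 0, 0, -0.72],
    [-1, 0, 0, 0, 0, 0, -0.84],
    [-1, 0, 0, 0, 0, 0, -0.96],
    [-1, 0, 0, 0, 0, 0, -1.08],
    [-1, 0, 0, 0, 0, 0, -1.2],
  ],
)

```text
time_s: 13.82
tcp_pos: [0.6061, 0.0707, 0.1465]
ee_rot: [[0.987, 0.163, 0.0], [0.163, -0.987, -0.0], [0.0, 0.0, -1.0]]
wrist_force: [0.3, -0.7, -0.1]
gripper_width: 0.998
```

```bash
python3 avg.py
python3 - <<'E'
from h import *
t=capture("side");crop(t,"s8",205,160,305,250,8)
w=capture("wrist");crop(w,"w8",0,0,512,384,1.5)
print(sense()["joints"],sense()["ee_rot"])
E
```

```text
14.0667 F [-0.08  0.32  0.02] sd [0.49 0.51 0.17] M [-0.106  0.125 -0.004] P [0.60613 0.0707  0.14641] J6 77.0 w 0.998
[ 2.18380825e+01  2.41483130e+01 -7.82794087e+00  2.21486403e-03
 -5.80216165e+01  7.70771714e+01] [[ 9.87915468e-01  1.54993631e-01  4.66994032e-05]
 [ 1.54993632e-01 -9.87915469e-01 -1.66109943e-05]
 [ 4.35604644e-05  2.36483683e-05 -9.99999999e-01]]
```

View pics/s8.png

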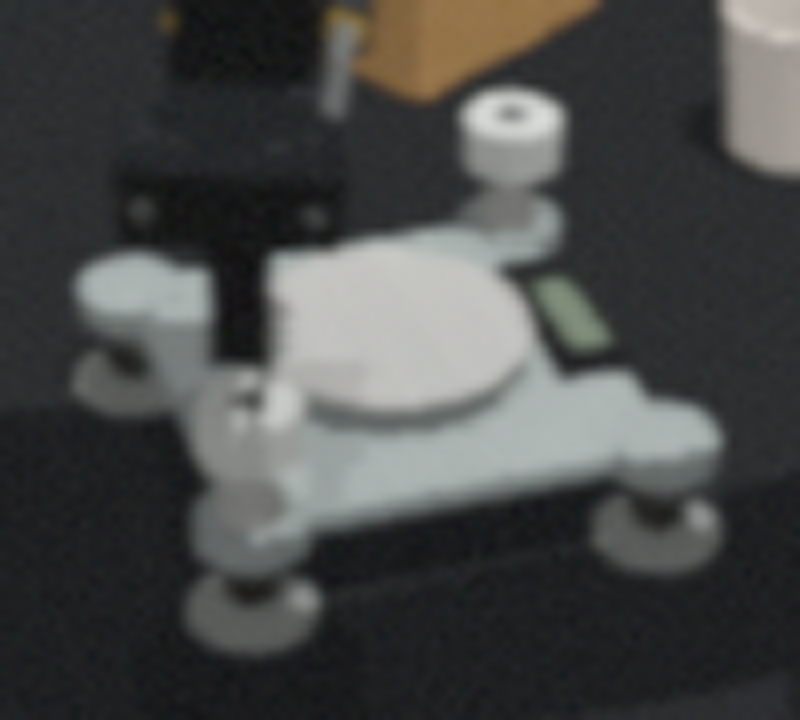

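View pics/w8.png

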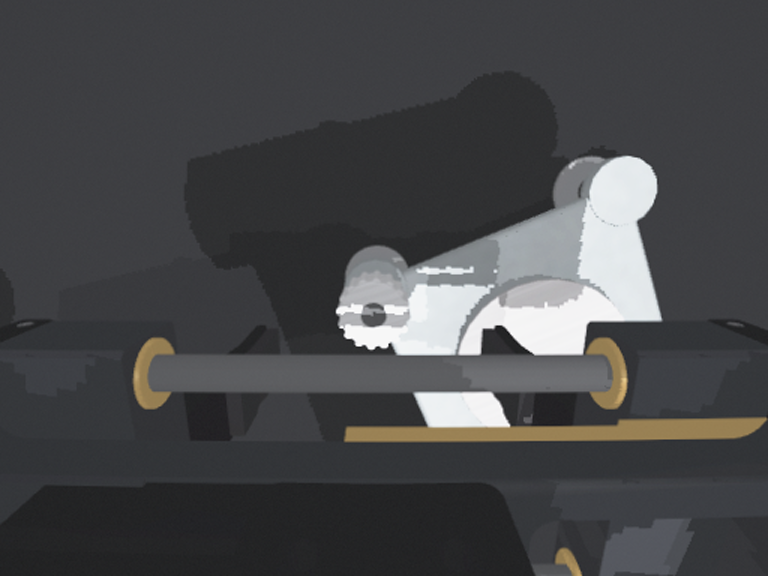

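Run:
```python
from fit import *
c=capture("wrist");print(atz(c,373.5/1.5-.5,314.5/1.5-.5,.102),sense()["tcp_pos"])
s=capture("side")
S=lambda U,V:((U+.5)/8-.5+205,(V+.5)/8-.5+160)
for o in (dict(a=S(255,386),b=S(515,118),c=S(127,285),d=S(668,437),p=S(393,328)),dict(a=S(247,397),b=S(512,112),c=S(127,285),d=S(668,437),p=S(393,326))): fit([(s,o)])
```

```text
[0.60850028 0.07416378 0.102     ] [0.60610055 0.07073237 0.14622238]
xyyaw [ 0.5765 -0.0322] 32.06 tilt [ 1.702 -0.07 ] sd 0.327 dz 0.00012 cost 9.89
a [0.6026 0.082  0.1062]
b [ 0.5488 -0.1522  0.0991]
corner a - level mm 3.56976647678401
xyyaw [ 0.5767 -0.0332] 31.73 tilt [-0.268  0.014] sd 0.334 dz 0.00013 cost 10.71
a [0.6045 0.0842 0.1022]
b [ 0.5493 -0.1498  0.1033]
corner a - level mm -0.5631785618346561
```

jog_arm(
  moves=[
    [-1, 0.003, -0.003, 0.01, 0, 0, 0],
    [-1, 0.003, -0.003, 0.025, 0, 0, 0],
    [-1, 0.003, -0.003, 0.04, 0, 0, 0],
    [-1, 0.003, -0.003, 0.055, 0, 0, 0],
    [-1, 0.003, -0.003, 0.068, 0, 0, 0],
    [-1, 0.003, -0.003, 0.071, 0, 0, 0],
    [-1, 0.003, -0.003, 0.071, 0, 0, 0],
    [0, 0.003, -0.003, 0.071, 0, 0, 0],
    [0, 0.003, -0.003, 0.071, 0, 0, 0],
    [0.05, 0.003, -0.003, 0.071, 0, 0, 0],
  ],
)

```text
time_s: 15.1
tcp_pos: [0.6093, 0.0744, 0.0762]
ee_rot: [[0.988, 0.157, 0.002], [0.157, -0.988, 0.001], [0.002, -0.0, -1.0]]
wrist_force: [0.2, -1.4, -0.3]
gripper_width: 0.855
```

jog_arm(
  moves=[
    [0.1, 0, 0, 0, 0, 0, 0],
    [0.15, 0, 0, 0, 0, 0, 0],
    [0.2, 0, 0, 0, 0, 0, 0],
    [0.3, 0, 0, 0, 0, 0, 0],
    [0.4, 0, 0, 0, 0, 0, 0],
    [0.5, 0, 0, 0, 0, 0, 0],
    [0.5, 0, 0, 0, 0, 0, 0],
    [0.5, 0, 0, 0, 0, 0, 0],
    [0.5, 0, 0, 0, 0, 0, 0],
    [0.5, 0, 0, 0, 0, 0, 0],
  ],
)

```text
time_s: 15.93
tcp_pos: [0.6086, 0.0744, 0.0752]
ee_rot: [[0.988, 0.157, 0.0], [0.157, -0.988, 0.0], [0.0, -0.0, -1.0]]
wrist_force: [-1.5, 1.9, 0.2]
gripper_width: 0.43
```

```bash
python3 avg.py
```

```text
16.1833 F [-1.25  2.58  1.42] sd [0.33 0.24 0.36] M [0.537 0.387 0.005] P [0.60863 0.07441 0.0752 ] J6 76.9 w 0.424
```

jog_arm(
  moves=[
    [0.5, 0, 0, 0, 0, 0, 0.08],
    [0.5, 0, 0, 0, 0, 0, 0.16],
    [0.5, 0, 0, 0, 0, 0, 0.24],
    [0.5, 0, 0, 0, 0, 0, 0.32],
    [0.5, 0, 0, 0, 0, 0, 0.4],
    [0.5, 0, 0, 0, 0, 0, 0.48],
    [0.5, 0, 0, 0, 0, 0, 0.56],
    [0.5, 0, 0, 0, 0, 0, 0.64],
    [0.5, 0, 0, 0, 0, 0, 0.72],
    [0.5, 0, 0, 0, 0, 0, 0.8],
  ],
)

```text
time_s: 17.02
tcp_pos: [0.6083, 0.0732, 0.0751]
ee_rot: [[0.798, -0.602, -0.001], [-0.602, -0.798, -0.002], [0.0, 0.002, -1.0]]
wrist_force: [-0.5, -1.7, 1.3]
gripper_width: 0.43
```

```bash
python3 avg.py
```

```text
17.2667 F [-0.65 -2.11  1.25] sd [0.43 0.31 0.53] M [-0.749  0.309 -0.036] P [0.60825 0.07325 0.07507] J6 31.2 w 0.424
```

jog_arm(
  moves=[
    [0.5, 0, 0, 0, 0, 0, 0.06],
    [0.5, 0, 0, 0, 0, 0, 0.12],
    [0.5, 0, 0, 0, 0, 0, 0.18],
    [0.5, 0, 0, 0, 0, 0, 0.24],
    [0.5, 0, 0, 0, 0, 0, 0.3],
    [0.5, 0, 0, 0, 0, 0, 0.36],
    [0.5, 0, 0, 0, 0, 0, 0.42],
    [0.5, 0, 0, 0, 0, 0, 0.48],
    [0.5, 0, 0, 0, 0, 0, 0.5],
    [0.5, 0, 0, 0, 0, 0, 0.5],
  ],
)

```text
time_s: 18.1
tcp_pos: [0.6077, 0.0728, 0.0751]
ee_rot: [[0.415, -0.91, -0.002], [-0.91, -0.415, -0.002], [0.001, 0.003, -1.0]]
wrist_force: [-2.5, -4.4, 3.0]
gripper_width: 0.429
```

```bash
python3 avg.py
```

```text
18.35 F [-2.27 -4.75  2.76] sd [0.47 0.66 0.64] M [-1.434  0.606 -0.048] P [0.60766 0.07277 0.07517] J6 2.5 w 0.431
```

jog_arm(
  moves=[
    [0.5, 0, 0, 0, 0, 0, 0.05],
    [0.5, 0, 0, 0, 0, 0, 0.1],
    [0.5, 0, 0, 0, 0, 0, 0.15],
    [0.5, 0, 0, 0, 0, 0, 0.2],
    [0.5, 0, 0, 0, 0, 0, 0.25],
    [0.5, 0, 0, 0, 0, 0, 0.3],
    [0.5, 0, 0, 0, 0, 0, 0.3],
    [0.5, 0, 0, 0, 0, 0, 0.3],
    [0.5, 0, 0, 0, 0, 0, 0.3],
    [0.5, 0, 0, 0, 0, 0, 0.3],
  ],
)

```text
time_s: 19.18
tcp_pos: [0.6072, 0.0725, 0.0753]
ee_rot: [[0.129, -0.992, -0.003], [-0.992, -0.129, -0.002], [0.002, 0.004, -1.0]]
wrist_force: [-4.0, -3.8, 4.2]
gripper_width: 0.426
```

```bash
python3 avg.py
```

```text
19.4333 F [-3.6  -4.84  4.17] sd [0.42 0.5  0.26] M [-1.576  0.874 -0.017] P [0.60723 0.07253 0.07533] J6 -14.6 w 0.427
```

jog_arm(
  moves=[
    [0.5, 0.0002, 0.0002, -0.0001, 0, 0, 0.05],
    [0.5, 0.0004, 0.0004, -0.0002, 0, 0, 0.1],
    [0.5, 0.0006, 0.0006, -0.0003, 0, 0, 0.15],
    [0.5, 0.0008, 0.0007, -0.0004, 0, 0, 0.2],
    [0.5, 0.001, 0.0008, -0.0005, 0, 0, 0.25],
    [0.5, 0.001, 0.0008, -0.0006, 0, 0, 0.3],
    [0.5, 0.001, 0.0008, -0.0007, 0, 0, 0.35],
    [0.5, 0.001, 0.0008, -0.0008, 0, 0, 0.4],
    [0.5, 0.001, 0.0008, -0.0009, 0, 0, 0.4],
    [0.5, 0.001, 0.0008, -0.001, 0, 0, 0.4],
  ],
)

```text
time_s: 20.27
tcp_pos: [0.6065, 0.0721, 0.0761]
ee_rot: [[-0.268, -0.964, -0.003], [-0.964, 0.268, -0.002], [0.002, 0.003, -1.0]]
wrist_force: [-4.9, -2.7, 4.1]
gripper_width: 0.43
```

```bash
python3 avg.py
python3 - <<'E'
from h import *
t=capture("side");crop(t,"s9",205,160,305,250,8)
E
```

```text
20.5167 F [-4.1  -3.1   3.09] sd [0.55 0.55 0.59] M [-1.107  0.904 -0.053] P [0.60651 0.07207 0.07607] J6 -37.5 w 0.428
```

View pics/s9.png

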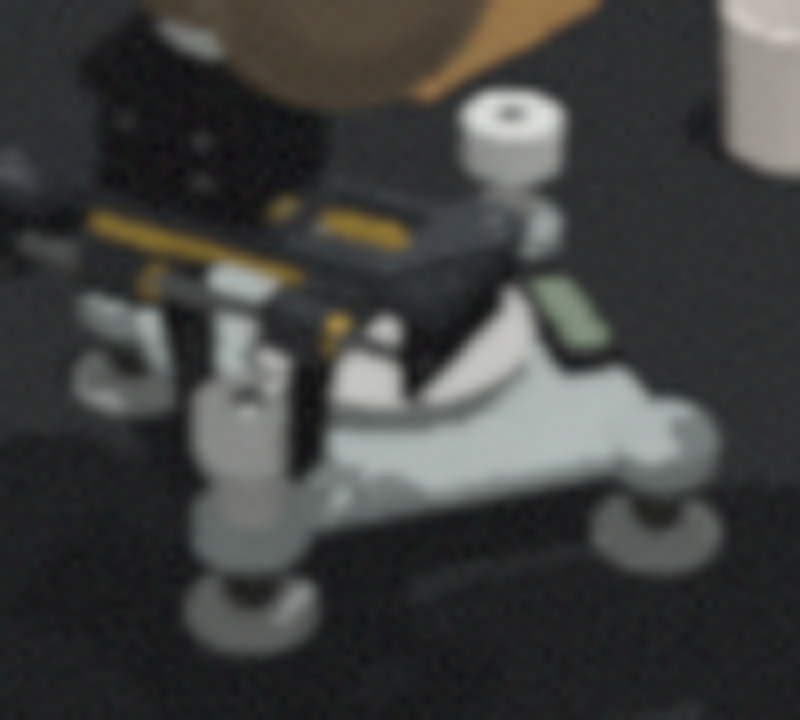

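jog_arm(
  moves=[
    [-1, 0, 0, 0, 0, 0, 0],
    [-1, 0, 0, 0, 0, 0, 0],
    [-1, 0, 0, 0, 0, 0, 0],
    [-1, 0, 0, 0, 0, 0, 0],
    [-1, 0, 0, 0, 0, 0, 0],
    [-1, 0, 0, -0.01, 0, 0, 0],
    [-1, 0, 0, -0.025, 0, 0, 0],
    [-1, 0, 0, -0.04, 0, 0, 0],
    [-1, 0, 0, -0.044, 0, 0, 0],
    [1, 0, 0, -0.044, 0, 0, 0],
  ],
)

```text
time_s: 21.4
tcp_pos: [0.6091, 0.0735, 0.1222]
ee_rot: [[-0.268, -0.963, 0.004], [-0.963, 0.268, 0.001], [-0.002, -0.003, -1.0]]
wrist_force: [0.2, -0.6, -1.0]
gripper_width: 0.965
```

jog_arm(
  moves=[
    [1, 0, 0, 0, 0, 0, 0],
    [1, 0, 0, 0, 0, 0, 0],
    [1, 0, 0, 0, 0, 0, 0],
    [1, 0, 0, 0, 0, 0, 0],
    [1, 0, 0, 0.003, 0, 0, 0],
    [1, 0, 0, 0.006, 0, 0, 0],
    [1, 0, 0, 0.01, 0, 0, 0],
    [1, 0, 0, 0.01, 0, 0, 0],
    [1, 0, 0, 0.01, 0, 0, 0],
    [1, 0, 0, 0.01, 0, 0, 0],
  ],
)

```text
time_s: 22.23
tcp_pos: [0.608, 0.0731, 0.1101]
ee_rot: [[-0.269, -0.963, -0.0], [-0.963, 0.269, -0.0], [0.0, 0.0, -1.0]]
wrist_force: [0.4, -0.0, 0.1]
gripper_width: 0.251
```

```bash
python3 avg.py
python3 - <<'E'
from h import *
t=capture("side");crop(t,"s10",205,160,305,250,8)
E
```

```text
22.4833 F [-0.18 -0.3   0.21] sd [0.3  0.44 0.43] M [ 0.019  0.067 -0.002] P [0.60804 0.07312 0.11031] J6 -37.6 w 0.045
```

View pics/s10.png

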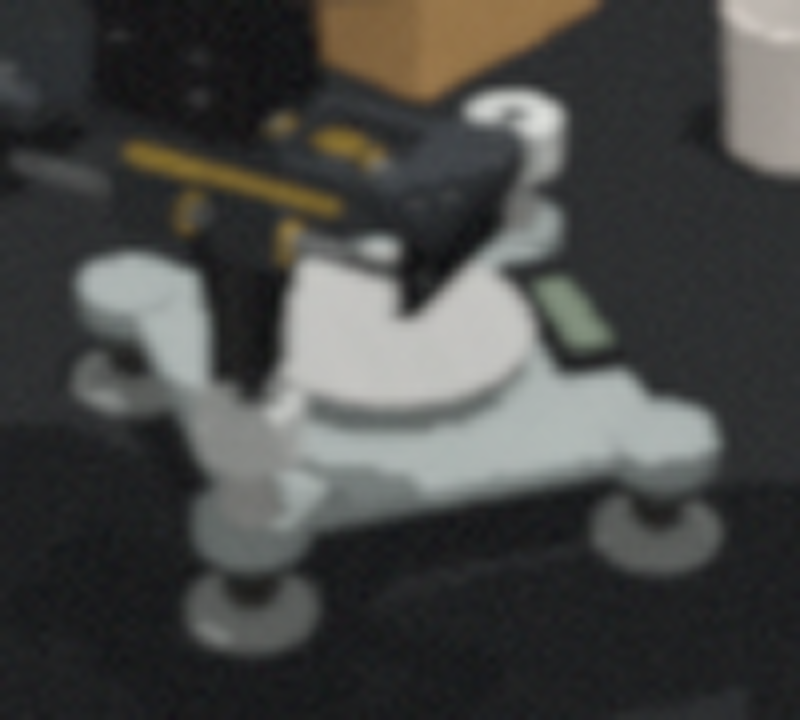

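jog_arm(
  moves=[
    [1, 0, 0, 0.002, 0, 0, 0],
    [1, 0, 0, 0.004, 0, 0, 0],
    [1, 0, 0, 0.0055, 0, 0, 0],
    [1, 0, 0, 0.006, 0, 0, 0],
    [1, 0, 0, 0.0063, 0, 0, 0],
    [1, 0, 0, 0.0066, 0, 0, 0],
    [1, 0, 0, 0.0069, 0, 0, 0],
    [1, 0, 0, 0.0072, 0, 0, 0],
    [1, 0, 0, 0.0075, 0, 0, 0],
    [1, 0, 0, 0.0075, 0, 0, 0],
  ],
)

```text
time_s: 23.37
tcp_pos: [0.6079, 0.0731, 0.1026]
ee_rot: [[-0.269, -0.963, -0.0], [-0.963, 0.269, 0.0], [-0.0, 0.0, -1.0]]
wrist_force: [0.6, 0.9, 0.0]
gripper_width: 0.007
```

```bash
python3 avg.py
```

```text
23.6167 F [ 0.01  0.31 -0.04] sd [0.53 0.48 0.49] M [0.025 0.069 0.004] P [0.60795 0.07309 0.10268] J6 -37.6 w 0.003
```

jog_arm(
  moves=[
    [1, 0, 0, 0.0002, 0, 0, 0],
    [1, 0, 0, 0.0004, 0, 0, 0],
    [1, 0, 0, 0.0006, 0, 0, 0],
    [1, 0, 0, 0.0008, 0, 0, 0],
    [1, 0, 0, 0.001, 0, 0, 0],
    [1, 0, 0, 0.0012, 0, 0, 0],
    [1, 0, 0, 0.0012, 0, 0, 0],
    [1, 0, 0, 0.0012, 0, 0, 0],
    [1, 0, 0, 0.0012, 0, 0, 0],
    [1, 0, 0, 0.0012, 0, 0, 0],
  ],
)

```text
time_s: 24.45
tcp_pos: [0.6081, 0.0732, 0.1018]
ee_rot: [[-0.268, -0.963, 0.001], [-0.963, 0.268, 0.0], [-0.0, -0.001, -1.0]]
wrist_force: [-1.7, 1.7, 4.6]
gripper_width: 0.009
```

```bash
python3 avg.py
```

```text
24.7 F [-1.58  1.42  5.6 ] sd [0.46 0.11 0.4 ] M [0.377 0.485 0.01 ] P [0.60813 0.07323 0.1018 ] J6 -37.6 w 0.007
```

jog_arm(
  moves=[
    [1, 0, 0, -0.01, 0, 0, 0],
    [1, 0.02, -0.001, -0.02, 0, 0, 0],
    [1, 0.055, -0.002, -0.02, 0, 0, 0],
    [1, 0.09, -0.003, -0.02, 0, 0, 0],
    [1, 0.125, -0.004, -0.02, 0, 0, 0],
    [1, 0.16, -0.005, -0.02, 0, 0, 0],
    [1, 0.195, -0.006, -0.02, 0, 0, 0],
    [1, 0.225, -0.007, -0.02, 0, 0, 0],
    [1, 0.24, -0.008, -0.01, 0, 0, 0],
    [1, 0.24, -0.008, -0.006, 0, 0, 0],
  ],
)

```text
time_s: 25.53
tcp_pos: [0.5494, -0.1631, 0.1065]
ee_rot: [[-0.273, -0.962, -0.002], [-0.962, 0.273, 0.0], [0.0, 0.002, -1.0]]
wrist_force: [0.3, 0.1, 0.4]
gripper_width: 0.004
```

```bash
python3 avg.py
python3 - <<'E'
from h import *
t=capture("side");crop(t,"s11",205,160,305,250,8)
E
```

```text
25.7833 F [ 0.2   0.23 -0.27] sd [0.17 0.66 0.54] M [0.046 0.094 0.009] P [ 0.55073 -0.16036  0.10682] J6 -15.6 w 0.004
```

View pics/s11.png

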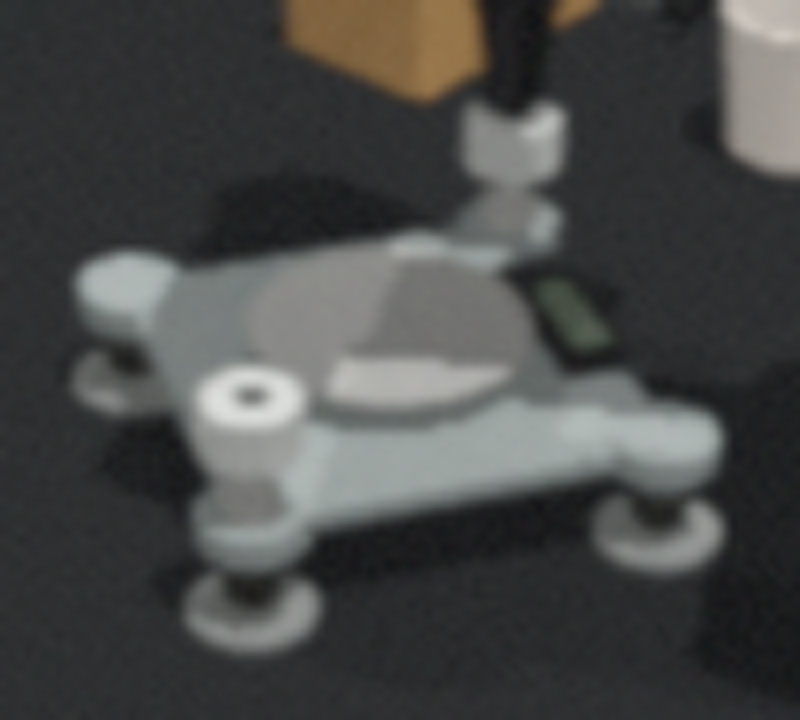

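Side view: knob a hub now at (251,396) in the crop, about 10 crop-px lower than at the start. Probe b.

jog_arm(
  moves=[
    [1, 0, 0, 0.001, 0, 0, 0],
    [1, 0, 0, 0.002, 0, 0, 0],
    [1, 0, 0, 0.0025, 0, 0, 0],
    [1, 0, 0, 0.0025, 0, 0, 0],
    [1, 0, 0, 0.0025, 0, 0, 0],
    [1, 0, 0, 0.0025, 0, 0, 0],
    [1, 0, 0, 0.0025, 0, 0, 0],
    [1, 0, 0, 0.0025, 0, 0, 0],
    [1, 0, 0, 0.0025, 0, 0, 0],
    [1, 0, 0, 0.0025, 0, 0, 0],
  ],
)

```text
time_s: 26.67
tcp_pos: [0.5511, -0.1603, 0.105]
ee_rot: [[-0.269, -0.963, 0.0], [-0.963, 0.269, 0.0], [-0.0, 0.0, -1.0]]
wrist_force: [-0.7, 0.0, -0.4]
gripper_width: 0.008
```

```bash
python3 avg.py
```

```text
26.9167 F [ 0.28  0.17 -0.08] sd [0.17 0.49 0.7 ] M [ 0.03   0.11  -0.018] P [ 0.55115 -0.16028  0.10495] J6 -15.5 w 0.006
```

jog_arm(
  moves=[
    [1, 0, 0, 0.0005, 0, 0, 0],
    [1, 0, 0, 0.001, 0, 0, 0],
    [1, 0, 0, 0.0012, 0, 0, 0],
    [1, 0, 0, 0.0012, 0, 0, 0],
    [1, 0, 0, 0.0012, 0, 0, 0],
    [1, 0, 0, 0.0012, 0, 0, 0],
    [1, 0, 0, 0.0012, 0, 0, 0],
    [1, 0, 0, 0.0012, 0, 0, 0],
    [1, 0, 0, 0.0012, 0, 0, 0],
    [1, 0, 0, 0.0012, 0, 0, 0],
  ],
)

```text
time_s: 27.75
tcp_pos: [0.5512, -0.1603, 0.1038]
ee_rot: [[-0.269, -0.963, 0.0], [-0.963, 0.269, -0.0], [0.0, -0.0, -1.0]]
wrist_force: [-0.5, -0.7, 1.7]
gripper_width: 0.01
```

```bash
python3 avg.py
```

```text
28.0 F [-0.19 -0.35  1.06] sd [0.63 0.26 0.38] M [-0.103  0.167  0.014] P [ 0.5512  -0.16027  0.10382] J6 -15.5 w 0.004
```

jog_arm(
  moves=[
    [1, 0, 0, -0.02, 0, 0, 0],
    [-1, -0.01, 0, -0.044, 0, 0, 0],
    [-1, -0.045, 0.001, -0.044, 0, 0, 0],
    [-1, -0.08, 0.002, -0.044, 0, 0, 0],
    [-1, -0.115, 0.003, -0.044, 0, 0, 0],
    [-1, -0.15, 0.004, -0.044, 0, 0, 0],
    [-1, -0.185, 0.006, -0.044, 0, 0, 0],
    [-1, -0.22, 0.007, -0.044, 0, 0, 0],
    [-1, -0.24, 0.008, -0.044, 0, 0, 0],
    [-1, -0.24, 0.008, -0.044, 0, 0, 0],
  ],
)

```text
time_s: 28.83
tcp_pos: [0.6088, 0.0771, 0.1472]
ee_rot: [[-0.264, -0.964, 0.001], [-0.964, 0.264, 0.001], [-0.001, -0.001, -1.0]]
wrist_force: [-0.4, -0.4, 0.7]
gripper_width: 0.603
```

jog_arm(
  moves=[
    [-1, 0, 0, 0.0, 0, 0, 0],
    [-1, 0, 0, 0.015, 0, 0, 0],
    [-1, 0, 0, 0.035, 0, 0, 0],
    [-1, 0, 0, 0.055, 0, 0, 0],
    [-1, 0, 0, 0.07, 0, 0, 0],
    [-1, 0, 0, 0.072, 0, 0, 0],
    [-1, 0, 0, 0.072, 0, 0, 0],
    [0, 0, 0, 0.072, 0, 0, 0],
    [0, 0, 0, 0.072, 0, 0, 0],
    [0.05, 0, 0, 0.072, 0, 0, 0],
  ],
)

```text
time_s: 29.67
tcp_pos: [0.6087, 0.0731, 0.0771]
ee_rot: [[-0.269, -0.963, 0.002], [-0.963, 0.269, 0.001], [-0.001, -0.002, -1.0]]
wrist_force: [-0.2, -0.6, -0.6]
gripper_width: 0.852
```

jog_arm(
  moves=[
    [0.1, 0, 0, 0, 0, 0, 0],
    [0.15, 0, 0, 0, 0, 0, 0],
    [0.2, 0, 0, 0, 0, 0, 0],
    [0.3, 0, 0, 0, 0, 0, 0],
    [0.4, 0, 0, 0, 0, 0, 0],
    [0.5, 0, 0, 0, 0, 0, 0],
    [0.5, 0, 0, 0, 0, 0, 0],
    [0.5, 0, 0, 0, 0, 0, 0],
    [0.5, 0, 0, 0, 0, 0, 0],
    [0.5, 0, 0, 0, 0, 0, 0],
  ],
)

```text
time_s: 30.5
tcp_pos: [0.6068, 0.0734, 0.0756]
ee_rot: [[-0.269, -0.963, -0.002], [-0.963, 0.269, 0.0], [0.001, 0.002, -1.0]]
wrist_force: [-4.8, 2.6, 3.2]
gripper_width: 0.427
```

```bash
python3 avg.py
```

```text
30.75 F [-4.48  3.04  2.51] sd [0.37 0.68 0.49] M [ 0.941  1.445 -0.055] P [0.60677 0.07338 0.07557] J6 -37.6 w 0.431
```

jog_arm(
  moves=[
    [0.5, 0, 0.0002, -0.0001, 0, 0, 0.05],
    [0.5, 0, 0.0004, -0.0001, 0, 0, 0.1],
    [0.5, 0, 0.0006, -0.0002, 0, 0, 0.15],
    [0.5, 0, 0.0008, -0.0002, 0, 0, 0.2],
    [0.5, 0, 0.001, -0.0003, 0, 0, 0.25],
    [0.5, 0, 0.001, -0.0003, 0, 0, 0.3],
    [0.5, 0, 0.001, -0.0004, 0, 0, 0.35],
    [0.5, 0, 0.001, -0.0004, 0, 0, 0.4],
    [0.5, 0, 0.001, -0.0005, 0, 0, 0.4],
    [0.5, 0, 0.001, -0.0005, 0, 0, 0.4],
  ],
)

```text
time_s: 31.58
tcp_pos: [0.6066, 0.0733, 0.0761]
ee_rot: [[-0.622, -0.783, -0.001], [-0.783, 0.622, -0.0], [0.001, 0.001, -1.0]]
wrist_force: [-1.9, 0.8, 1.5]
gripper_width: 0.43
```

```bash
python3 avg.py
```

```text
31.8333 F [-3.05  1.01  1.1 ] sd [0.55 0.6  0.68] M [ 0.406  0.911 -0.016] P [0.60662 0.07329 0.07609] J6 -60.5 w 0.428
```

jog_arm(
  moves=[
    [-1, 0, 0, 0, 0, 0, 0],
    [-1, 0, 0, 0, 0, 0, 0],
    [-1, 0, 0, 0, 0, 0, 0],
    [-1, 0, 0, 0, 0, 0, 0],
    [-1, 0, 0, 0, 0, 0, 0],
    [-1, 0, 0, -0.01, 0, 0, 0],
    [-1, 0, 0, -0.025, 0, 0, 0],
    [-1, 0, 0, -0.04, 0, 0, 0],
    [-1, 0, 0, -0.044, 0, 0, 0],
    [1, 0, 0, -0.044, 0, 0, 0],
  ],
)

```text
time_s: 32.67
tcp_pos: [0.6081, 0.0737, 0.1223]
ee_rot: [[-0.622, -0.783, 0.004], [-0.783, 0.622, 0.001], [-0.004, -0.002, -1.0]]
wrist_force: [-0.8, 0.7, 0.1]
gripper_width: 0.966
```

jog_arm(
  moves=[
    [1, 0, -0.001, 0, 0, 0, 0],
    [1, 0, -0.001, 0, 0, 0, 0],
    [1, 0, -0.001, 0, 0, 0, 0],
    [1, 0, -0.001, 0, 0, 0, 0],
    [1, 0, -0.001, 0.003, 0, 0, 0],
    [1, 0, -0.001, 0.006, 0, 0, 0],
    [1, 0, -0.001, 0.01, 0, 0, 0],
    [1, 0, -0.001, 0.014, 0, 0, 0],
    [1, 0, -0.001, 0.015, 0, 0, 0],
    [1, 0, -0.001, 0.0155, 0, 0, 0],
  ],
)

```text
time_s: 33.5
tcp_pos: [0.6074, 0.0727, 0.1041]
ee_rot: [[-0.623, -0.783, -0.001], [-0.783, 0.623, -0.0], [0.001, 0.001, -1.0]]
wrist_force: [-0.4, -0.6, -0.1]
gripper_width: 0.251
```

```bash
python3 avg.py
```

```text
33.75 F [-0.07 -0.12  0.12] sd [0.39 0.52 0.27] M [0.035 0.056 0.017] P [0.60781 0.07275 0.10473] J6 -60.5 w 0.043
```

jog_arm(
  moves=[
    [1, 0, 0, 0.0005, 0, 0, 0],
    [1, 0, 0, 0.001, 0, 0, 0],
    [1, 0, 0, 0.0012, 0, 0, 0],
    [1, 0, 0, 0.0014, 0, 0, 0],
    [1, 0, 0, 0.0014, 0, 0, 0],
    [1, 0, 0, 0.0014, 0, 0, 0],
    [1, 0, 0, 0.0014, 0, 0, 0],
    [1, 0, 0, 0.0014, 0, 0, 0],
    [1, 0, 0, 0.0014, 0, 0, 0],
    [1, 0, 0, 0.0014, 0, 0, 0],
  ],
)

```text
time_s: 34.58
tcp_pos: [0.6078, 0.0727, 0.1034]
ee_rot: [[-0.623, -0.783, 0.0], [-0.783, 0.623, 0.0], [-0.0, -0.0, -1.0]]
wrist_force: [-0.5, 0.2, -0.7]
gripper_width: 0.004
```

```bash
python3 avg.py
```

```text
34.8333 F [-0.37 -0.15  0.14] sd [0.16 0.36 0.57] M [0.013 0.061 0.001] P [0.60776 0.07275 0.10337] J6 -60.5 w 0.007
```

jog_arm(
  moves=[
    [1, 0, 0, 0.0002, 0, 0, 0],
    [1, 0, 0, 0.0004, 0, 0, 0],
    [1, 0, 0, 0.0006, 0, 0, 0],
    [1, 0, 0, 0.0006, 0, 0, 0],
    [1, 0, 0, 0.0006, 0, 0, 0],
    [1, 0, 0, 0.0006, 0, 0, 0],
    [1, 0, 0, 0.0006, 0, 0, 0],
    [1, 0, 0, 0.0006, 0, 0, 0],
    [1, 0, 0, 0.0006, 0, 0, 0],
    [1, 0, 0, 0.0006, 0, 0, 0],
  ],
)

```text
time_s: 35.67
tcp_pos: [0.6077, 0.0727, 0.1027]
ee_rot: [[-0.623, -0.783, -0.0], [-0.783, 0.623, -0.0], [0.0, -0.0, -1.0]]
wrist_force: [-0.1, -0.6, -1.1]
gripper_width: 0.01
```

```bash
python3 avg.py
```

```text
35.9167 F [-0.01 -0.21 -0.12] sd [0.64 0.29 0.76] M [ 0.028  0.047 -0.01 ] P [0.60775 0.07274 0.10274] J6 -60.5 w 0.009
```

jog_arm(
  moves=[
    [1, 0, 0, 0.0002, 0, 0, 0],
    [1, 0, 0, 0.0004, 0, 0, 0],
    [1, 0, 0, 0.0006, 0, 0, 0],
    [1, 0, 0, 0.0006, 0, 0, 0],
    [1, 0, 0, 0.0006, 0, 0, 0],
    [1, 0, 0, 0.0006, 0, 0, 0],
    [1, 0, 0, 0.0006, 0, 0, 0],
    [1, 0, 0, 0.0006, 0, 0, 0],
    [1, 0, 0, 0.0006, 0, 0, 0],
    [1, 0, 0, 0.0006, 0, 0, 0],
  ],
)

```text
time_s: 36.75
tcp_pos: [0.6079, 0.0728, 0.1024]
ee_rot: [[-0.622, -0.783, 0.0], [-0.783, 0.622, 0.0], [-0.0, -0.0, -1.0]]
wrist_force: [-1.0, 1.0, 3.7]
gripper_width: 0.005
```

```bash
python3 avg.py
```

```text
37.0 F [-1.33  1.23  3.63] sd [0.57 0.92 0.47] M [0.289 0.372 0.007] P [0.60789 0.07284 0.10235] J6 -60.5 w 0.003
```

jog_arm(
  moves=[
    [1, 0, 0, -0.03, 0, 0, 0],
    [1, 0.002, 0.025, -0.03, 0, 0, 0],
    [1, 0.004, 0.06, -0.03, 0, 0, 0],
    [1, 0.006, 0.095, -0.03, 0, 0, 0],
    [1, 0.01, 0.13, -0.03, 0, 0, 0],
    [1, 0.013, 0.165, -0.02, 0, 0, 0],
    [1, 0.016, 0.2, 0.01, 0, 0, 0],
    [1, 0.018, 0.226, 0.045, 0, 0, 0],
    [1, 0.018, 0.226, 0.08, 0, 0, 0],
    [1, 0.018, 0.226, 0.095, 0, 0, 0],
  ],
)

```text
time_s: 37.83
tcp_pos: [0.4158, 0.1978, 0.0034]
ee_rot: [[-0.621, -0.783, -0.006], [-0.783, 0.621, -0.005], [0.007, 0.002, -1.0]]
wrist_force: [-1.0, -1.0, -0.4]
gripper_width: 0.003
```

jog_arm(
  moves=[
    [1, 0, 0, 0.001, 0, 0, 0],
    [1, 0, 0, 0.002, 0, 0, 0],
    [1, 0, 0, 0.003, 0, 0, 0],
    [1, 0, 0, 0.004, 0, 0, 0],
    [1, 0, 0, 0.005, 0, 0, 0],
    [1, 0, 0, 0.006, 0, 0, 0],
    [1, 0, 0, 0.0063, 0, 0, 0],
    [1, 0, 0, 0.0066, 0, 0, 0],
    [1, 0, 0, 0.0066, 0, 0, 0],
    [1, 0, 0, 0.0066, 0, 0, 0],
  ],
)

```text
time_s: 38.67
tcp_pos: [0.4198, 0.1994, 0.0007]
ee_rot: [[-0.623, -0.783, 0.0], [-0.783, 0.623, 0.0], [-0.0, -0.0, -1.0]]
wrist_force: [-0.2, -0.2, 0.9]
gripper_width: 0.006
```

```bash
python3 avg.py
python3 - <<'E'
from h import *
t=capture("side");crop(t,"s12",150,120,350,290,4)
E
```

```text
38.9167 F [-0.14  0.16 -0.  ] sd [0.48 0.43 0.28] M [0.014 0.041 0.013] P [0.4197  0.19937 0.00058] J6 -84.0 w 0.001
```

View pics/s12.png

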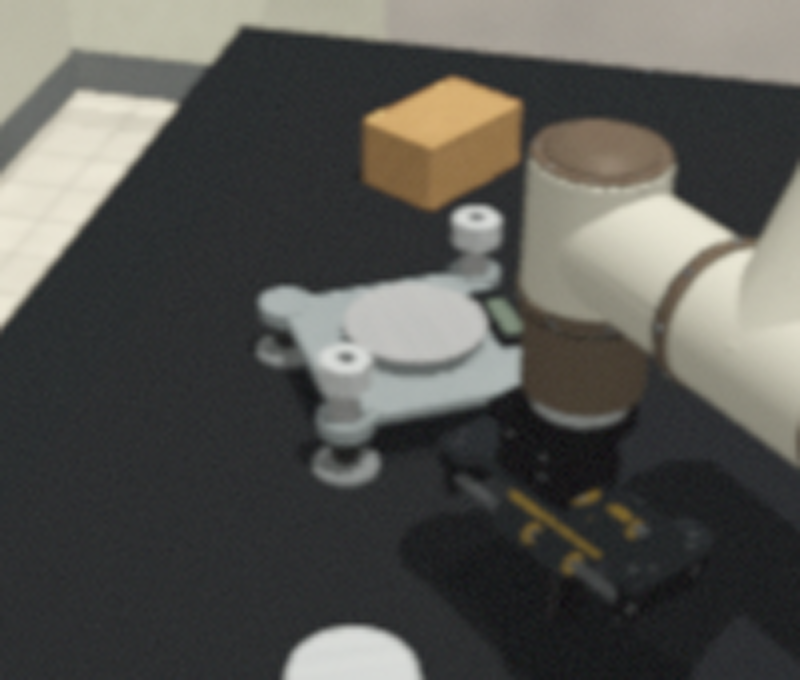

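jog_arm(
  moves=[
    [1, 0, 0, 0.0002, 0, 0, 0],
    [1, 0, 0, 0.0004, 0, 0, 0],
    [1, 0, 0, 0.0006, 0, 0, 0],
    [1, 0, 0, 0.0008, 0, 0, 0],
    [1, 0, 0, 0.0008, 0, 0, 0],
    [1, 0, 0, 0.0008, 0, 0, 0],
    [1, 0, 0, 0.0008, 0, 0, 0],
    [1, 0, 0, 0.0008, 0, 0, 0],
    [1, 0, 0, 0.0008, 0, 0, 0],
    [1, 0, 0, 0.0008, 0, 0, 0],
  ],
)

```text
time_s: 39.8
tcp_pos: [0.4197, 0.1994, 0.0004]
ee_rot: [[-0.622, -0.783, 0.0], [-0.783, 0.622, -0.0], [-0.0, -0.0, -1.0]]
wrist_force: [-1.7, 0.1, 7.8]
gripper_width: 0.006
```

```bash
python3 avg.py
```

```text
40.05 F [-1.72 -0.53  7.46] sd [0.5  0.44 0.29] M [-0.09   0.69  -0.023] P [4.1971e-01 1.9939e-01 4.1000e-04] J6 -84.0 w 0.005
```

jog_arm(
  moves=[
    [1, 0, 0, -0.02, 0, 0, 0],
    [1, -0.025, -0.025, -0.02, 0, 0, 0],
    [1, -0.05, -0.05, -0.02, 0, 0, 0],
    [1, -0.078, -0.078, -0.02, 0, 0, 0],
    [1, -0.105, -0.105, -0.02, 0, 0, 0],
    [1, -0.128, -0.128, -0.02, 0, 0, 0],
    [1, -0.128, -0.128, -0.02, 0, 0, 0],
    [1, -0.128, -0.128, -0.01, 0, 0, 0],
    [1, -0.128, -0.128, -0.003, 0, 0, 0],
    [1, -0.128, -0.128, -0.001, 0, 0, 0],
  ],
)

```text
time_s: 40.88
tcp_pos: [0.598, 0.2192, 0.0004]
ee_rot: [[-0.622, -0.783, -0.002], [-0.783, 0.622, -0.002], [0.003, 0.0, -1.0]]
wrist_force: [-3.7, -1.9, 14.6]
gripper_width: 0.007
```

jog_arm(
  moves=[
    [1, 0, 0, 0.0, 0, 0, 0],
    [1, 0, 0, 0.0, 0, 0, 0],
    [1, 0, 0, 0.0002, 0, 0, 0],
    [1, 0, 0, 0.0004, 0, 0, 0],
    [1, 0, 0, 0.0006, 0, 0, 0],
    [1, 0, 0, 0.0008, 0, 0, 0],
    [1, 0, 0, 0.001, 0, 0, 0],
    [1, 0, 0, 0.001, 0, 0, 0],
    [1, 0, 0, 0.001, 0, 0, 0],
    [1, 0, 0, 0.001, 0, 0, 0],
  ],
)

```text
time_s: 41.72
tcp_pos: [0.598, 0.2193, 0.0005]
ee_rot: [[-0.622, -0.783, -0.002], [-0.783, 0.622, -0.001], [0.003, 0.001, -1.0]]
wrist_force: [-4.0, -2.2, 8.3]
gripper_width: 0.004
```

```bash
python3 avg.py
```

```text
41.9667 F [-4.05 -1.42  8.08] sd [0.61 0.53 0.18] M [-0.455  1.223  0.005] P [5.9803e-01 2.1931e-01 4.6000e-04] J6 -73.1 w 0.005
```

jog_arm(
  moves=[
    [1, 0, 0, -0.035, 0, 0, 0],
    [0.3, 0, 0, -0.07, 0, 0, 0],
    [-1, 0, 0, -0.105, 0, 0, 0],
    [-1, 0, 0, -0.14, 0, 0, 0],
    [-1, 0.02, -0.018, -0.148, 0, 0, 0],
    [-1, 0.047, -0.043, -0.148, 0, 0, 0],
    [-1, 0.075, -0.069, -0.148, 0, 0, 0],
    [-1, 0.1, -0.092, -0.148, 0, 0, 0],
    [-1, 0.108, -0.099, -0.148, 0, 0, 0],
    [-1, 0.108, -0.099, -0.148, 0, 0, 0],
  ],
)

```text
time_s: 42.8
tcp_pos: [0.6091, 0.0714, 0.1471]
ee_rot: [[-0.625, -0.78, -0.001], [-0.78, 0.625, 0.0], [0.001, 0.001, -1.0]]
wrist_force: [0.7, 0.4, -0.9]
gripper_width: 0.601
```

jog_arm(
  moves=[
    [-1, 0, 0, 0.0, 0, 0, 0],
    [-1, 0, 0, 0.015, 0, 0, 0],
    [-1, 0, 0, 0.035, 0, 0, 0],
    [-1, 0, 0, 0.055, 0, 0, 0],
    [-1, 0, 0, 0.07, 0, 0, 0],
    [-1, 0, 0, 0.071, 0, 0, 0],
    [-1, 0, 0, 0.071, 0, 0, 0],
    [0, 0, 0, 0.071, 0, 0, 0],
    [0, 0, 0, 0.071, 0, 0, 0],
    [0.05, 0, 0, 0.071, 0, 0, 0],
  ],
)

```text
time_s: 43.63
tcp_pos: [0.6105, 0.0743, 0.078]
ee_rot: [[-0.622, -0.783, 0.002], [-0.783, 0.622, 0.001], [-0.002, -0.001, -1.0]]
wrist_force: [-0.3, -0.2, 0.1]
gripper_width: 0.854
```

jog_arm(
  moves=[
    [0.1, 0, 0, 0, 0, 0, 0],
    [0.15, 0, 0, 0, 0, 0, 0],
    [0.2, 0, 0, 0, 0, 0, 0],
    [0.3, 0, 0, 0, 0, 0, 0],
    [0.4, 0, 0, 0, 0, 0, 0],
    [0.5, 0, 0, 0, 0, 0, 0],
    [0.5, 0, 0, 0, 0, 0, 0],
    [0.5, 0, 0, 0, 0, 0, 0],
    [0.5, 0, 0, 0, 0, 0, 0],
    [0.5, 0, 0, 0, 0, 0, 0],
  ],
)

```text
time_s: 44.47
tcp_pos: [0.6081, 0.0748, 0.0767]
ee_rot: [[-0.623, -0.782, -0.003], [-0.782, 0.623, 0.001], [0.001, 0.003, -1.0]]
wrist_force: [-4.9, 5.3, 2.4]
gripper_width: 0.428
```

jog_arm(
  moves=[
    [0.5, 0, 0.0003, -0.0001, 0, 0, 0.1],
    [0.5, 0, 0.0006, -0.0002, 0, 0, 0.2],
    [0.5, 0, 0.0009, -0.0003, 0, 0, 0.3],
    [0.5, 0, 0.0012, -0.0004, 0, 0, 0.4],
    [0.5, 0, 0.0012, -0.0006, 0, 0, 0.5],
    [0.5, 0, 0.0012, -0.0007, 0, 0, 0.6],
    [0.5, 0, 0.0012, -0.0008, 0, 0, 0.7],
    [0.5, 0, 0.0012, -0.0009, 0, 0, 0.8],
    [0.5, 0, 0.0012, -0.001, 0, 0, 0.9],
    [0.5, 0, 0.0012, -0.0011, 0, 0, 1.0],
  ],
)

```text
time_s: 45.3
tcp_pos: [0.6085, 0.073, 0.0777]
ee_rot: [[-0.994, 0.106, -0.001], [0.106, 0.994, -0.002], [0.001, -0.002, -1.0]]
wrist_force: [1.4, -5.1, -0.5]
gripper_width: 0.429
```

```bash
python3 avg.py; python3 -c "
from station import *
print(sense()['ee_rot'])"
```

```text
45.55 F [ 0.85 -4.89 -0.35] sd [0.27 0.48 0.45] M [-1.499 -0.25  -0.037] P [0.60847 0.07303 0.07764] J6 -117.7 w 0.43
[[-0.99511069  0.09875676 -0.00134485]
 [ 0.09875896  0.99510997 -0.00167981]
 [ 0.00117238 -0.00180441 -0.99999768]]
```

jog_arm(
  moves=[
    [-1, 0, 0, 0, 0, 0, 0],
    [-1, 0, 0, 0, 0, 0, 0],
    [-1, 0, 0, 0, 0, 0, 0],
    [-1, 0, 0, 0, 0, 0, 0],
    [-1, 0, 0, 0, 0, 0, 0],
    [-1, 0, 0, -0.01, 0, 0, 0],
    [-1, 0, 0, -0.025, 0, 0, 0],
    [-1, 0, 0, -0.04, 0, 0, 0],
    [-1, 0, 0, -0.044, 0, 0, 0],
    [1, 0, 0, -0.044, 0, 0, 0],
  ],
)

```text
time_s: 46.38
tcp_pos: [0.6099, 0.0749, 0.1239]
ee_rot: [[-0.995, 0.101, 0.004], [0.101, 0.995, 0.001], [-0.004, 0.002, -1.0]]
wrist_force: [-0.6, 0.2, -1.2]
gripper_width: 0.964
```

jog_arm(
  moves=[
    [1, 0, 0, 0, 0, 0, 0],
    [1, 0, 0, 0, 0, 0, 0],
    [1, 0, 0, 0, 0, 0, 0],
    [1, 0, 0, 0, 0, 0, 0],
    [1, 0, 0, 0.003, 0, 0, 0],
    [1, 0, 0, 0.006, 0, 0, 0],
    [1, 0, 0, 0.01, 0, 0, 0],
    [1, 0, 0, 0.014, 0, 0, 0],
    [1, 0, 0, 0.016, 0, 0, 0],
    [1, 0, 0, 0.0168, 0, 0, 0],
  ],
)

```text
time_s: 47.22
tcp_pos: [0.6085, 0.0743, 0.1042]
ee_rot: [[-0.995, 0.101, -0.001], [0.101, 0.995, -0.0], [0.001, -0.001, -1.0]]
wrist_force: [0.2, 0.9, 1.0]
gripper_width: 0.248
```

jog_arm(
  moves=[
    [1, 0, 0, 0.0005, 0, 0, 0],
    [1, 0, 0, 0.001, 0, 0, 0],
    [1, 0, 0, 0.0012, 0, 0, 0],
    [1, 0, 0, 0.0014, 0, 0, 0],
    [1, 0, 0, 0.0015, 0, 0, 0],
    [1, 0, 0, 0.0015, 0, 0, 0],
    [1, 0, 0, 0.0015, 0, 0, 0],
    [1, 0, 0, 0.0015, 0, 0, 0],
    [1, 0, 0, 0.0015, 0, 0, 0],
    [1, 0, 0, 0.0015, 0, 0, 0],
  ],
)

```text
time_s: 48.05
tcp_pos: [0.609, 0.0745, 0.1037]
ee_rot: [[-0.995, 0.101, 0.0], [0.101, 0.995, 0.0], [-0.0, 0.0, -1.0]]
wrist_force: [0.3, 0.7, 0.5]
gripper_width: -0.0
```

```bash
python3 avg.py
```

```text
48.3 F [0.53 0.22 1.04] sd [0.47 0.36 0.32] M [ 0.177 -0.086 -0.013] P [0.60901 0.07453 0.10371] J6 -117.9 w 0.006
```

jog_arm(
  moves=[
    [1, 0, 0, -0.01, 0, 0, 0],
    [1, 0.003, -0.02, -0.02, 0, 0, 0],
    [1, 0.008, -0.055, -0.02, 0, 0, 0],
    [1, 0.013, -0.09, -0.02, 0, 0, 0],
    [1, 0.018, -0.125, -0.02, 0, 0, 0],
    [1, 0.023, -0.16, -0.02, 0, 0, 0],
    [1, 0.028, -0.195, -0.02, 0, 0, 0],
    [1, 0.032, -0.225, -0.02, 0, 0, 0],
    [1, 0.034, -0.239, -0.01, 0, 0, 0],
    [1, 0.034, -0.239, -0.005, 0, 0, 0],
  ],
)

```text
time_s: 49.13
tcp_pos: [0.5495, -0.1624, 0.1081]
ee_rot: [[-0.994, 0.105, -0.001], [0.105, 0.994, 0.0], [0.001, 0.0, -1.0]]
wrist_force: [-0.4, 0.3, -0.7]
gripper_width: 0.005
```

jog_arm(
  moves=[
    [1, 0, 0, 0, 0, 0, 0],
    [1, 0, 0, 0.002, 0, 0, 0],
    [1, 0, 0, 0.003, 0, 0, 0],
    [1, 0, 0, 0.004, 0, 0, 0],
    [1, 0, 0, 0.0045, 0, 0, 0],
    [1, 0, 0, 0.005, 0, 0, 0],
    [1, 0, 0, 0.0053, 0, 0, 0],
    [1, 0, 0, 0.0053, 0, 0, 0],
    [1, 0, 0, 0.0053, 0, 0, 0],
    [1, 0, 0, 0.0053, 0, 0, 0],
  ],
)

```text
time_s: 49.97
tcp_pos: [0.5509, -0.1599, 0.1033]
ee_rot: [[-0.995, 0.101, 0.0], [0.101, 0.995, -0.0], [-0.0, 0.0, -1.0]]
wrist_force: [0.2, -0.3, 0.0]
gripper_width: 0.007
```

```bash
python3 avg.py
```

```text
50.2167 F [0.16 0.21 0.17] sd [0.22 0.38 0.38] M [0.017 0.01  0.001] P [ 0.55089 -0.15996  0.10331] J6 -95.8 w 0.006
```

jog_arm(
  moves=[
    [1, 0, 0, 0.0002, 0, 0, 0],
    [1, 0, 0, 0.0004, 0, 0, 0],
    [1, 0, 0, 0.0006, 0, 0, 0],
    [1, 0, 0, 0.0007, 0, 0, 0],
    [1, 0, 0, 0.0007, 0, 0, 0],
    [1, 0, 0, 0.0007, 0, 0, 0],
    [1, 0, 0, 0.0007, 0, 0, 0],
    [1, 0, 0, 0.0007, 0, 0, 0],
    [1, 0, 0, 0.0007, 0, 0, 0],
    [1, 0, 0, 0.0007, 0, 0, 0],
  ],
)

```text
time_s: 51.05
tcp_pos: [0.551, -0.1601, 0.1029]
ee_rot: [[-0.995, 0.101, 0.0], [0.101, 0.995, -0.0], [-0.0, -0.0, -1.0]]
wrist_force: [-0.7, -1.8, 5.4]
gripper_width: 0.006
```

```bash
python3 avg.py
```

```text
51.3 F [-1.16 -1.22  5.39] sd [0.69 0.43 0.7 ] M [-0.386  0.411  0.018] P [ 0.55096 -0.16011  0.10283] J6 -95.8 w 0.007
```

jog_arm(
  moves=[
    [1, 0, 0, -0.02, 0, 0, 0],
    [-1, 0, 0, -0.044, 0, 0, 0],
    [-1, 0, 0, -0.044, 0, 0, 0],
    [-1, 0, 0, -0.044, 0, 0, 0],
    [-1, 0, 0, -0.044, 0, 0, 0],
    [-1, 0, 0, -0.044, 0, 0, 0],
    [-1, 0, 0, -0.044, 0, 0, 0],
    [-1, 0, 0, -0.044, 0, 0, 0],
    [-1, 0, 0, -0.044, 0, 0, 0],
    [-1, 0, 0, -0.044, 0, 0, 0],
  ],
)

```text
time_s: 52.13
tcp_pos: [0.5507, -0.1599, 0.1462]
ee_rot: [[-0.995, 0.101, -0.001], [0.101, 0.995, 0.0], [0.001, -0.0, -1.0]]
wrist_force: [1.4, 0.6, 0.2]
gripper_width: 0.602
```

jog_arm(
  moves=[
    [-1, 0, 0, 0.0, 0, 0, 0],
    [-1, 0, 0, 0.015, 0, 0, 0],
    [-1, 0, 0, 0.035, 0, 0, 0],
    [-1, 0, 0, 0.055, 0, 0, 0],
    [-1, 0, 0, 0.069, 0, 0, 0],
    [-1, 0, 0, 0.07, 0, 0, 0],
    [-1, 0, 0, 0.07, 0, 0, 0],
    [0, 0, 0, 0.07, 0, 0, 0],
    [0, 0, 0, 0.07, 0, 0, 0],
    [0.05, 0, 0, 0.07, 0, 0, 0],
  ],
)

```text
time_s: 52.97
tcp_pos: [0.5516, -0.16, 0.0778]
ee_rot: [[-0.995, 0.101, 0.002], [0.101, 0.995, -0.0], [-0.002, 0.0, -1.0]]
wrist_force: [-0.5, 0.6, 0.2]
gripper_width: 0.849
```

jog_arm(
  moves=[
    [0.1, 0, 0, 0, 0, 0, 0],
    [0.15, 0, 0, 0, 0, 0, 0],
    [0.2, 0, 0, 0, 0, 0, 0],
    [0.3, 0, 0, 0, 0, 0, 0],
    [0.4, 0, 0, 0, 0, 0, 0],
    [0.5, 0, 0, 0, 0, 0, 0],
    [0.5, 0, 0, 0, 0, 0, 0],
    [0.5, 0, 0, 0, 0, 0, 0],
    [0.5, 0, 0, 0, 0, 0, 0],
    [0.5, 0, 0, 0, 0, 0, 0],
  ],
)

```text
time_s: 53.8
tcp_pos: [0.5508, -0.1608, 0.0768]
ee_rot: [[-0.995, 0.101, -0.0], [0.101, 0.995, -0.001], [0.0, -0.001, -1.0]]
wrist_force: [-0.8, -5.2, 1.5]
gripper_width: 0.432
```

jog_arm(
  moves=[
    [0.5, 0, 0, 0, 0, 0, 0.05],
    [0.5, 0, 0, -0.0001, 0, 0, 0.1],
    [0.5, 0, 0, -0.0001, 0, 0, 0.15],
    [0.5, 0, 0, -0.0002, 0, 0, 0.2],
    [0.5, 0, 0, -0.0002, 0, 0, 0.25],
    [0.5, 0, 0, -0.0003, 0, 0, 0.3],
    [0.5, 0, 0, -0.0003, 0, 0, 0.3],
    [0.5, 0, 0, -0.0003, 0, 0, 0.3],
    [-1, 0, 0, -0.0003, 0, 0, 0.3],
    [-1, 0, 0, -0.0003, 0, 0, 0.3],
  ],
)

```text
time_s: 54.63
tcp_pos: [0.5509, -0.1595, 0.0767]
ee_rot: [[-0.921, 0.39, 0.0], [0.39, 0.921, 0.001], [0.0, 0.001, -1.0]]
wrist_force: [-0.4, 0.9, -0.1]
gripper_width: 0.509
```

jog_arm(
  moves=[
    [-1, 0, 0, 0, 0, 0, 0],
    [-1, 0, 0, 0, 0, 0, 0],
    [-1, 0, 0, 0, 0, 0, 0],
    [-1, 0, 0, 0, 0, 0, 0],
    [-1, 0, 0, -0.01, 0, 0, 0],
    [-1, 0, 0, -0.03, 0, 0, 0],
    [-1, 0, 0, -0.06, 0, 0, 0],
    [-1, 0, 0, -0.09, 0, 0, 0],
    [-1, 0, 0, -0.12, 0, 0, 0],
    [-1, 0, 0, -0.12, 0, 0, 0],
  ],
)

```text
time_s: 55.47
tcp_pos: [0.5547, -0.1607, 0.2049]
ee_rot: [[-0.921, 0.389, 0.014], [0.389, 0.921, -0.003], [-0.014, 0.003, -1.0]]
wrist_force: [-0.0, 0.7, 0.3]
gripper_width: 0.997
```

```bash
python3 avg.py
python3 - <<'E'
from h import *
t=capture("side");crop(t,"s13",205,160,305,250,8)
E
```

```text
55.7167 F [ 0.15  0.12 -0.73] sd [0.25 0.37 0.83] M [-0.057 -0.02   0.025] P [ 0.5511  -0.15983  0.19808] J6 -113.0 w 0.994
```

View pics/s13.png

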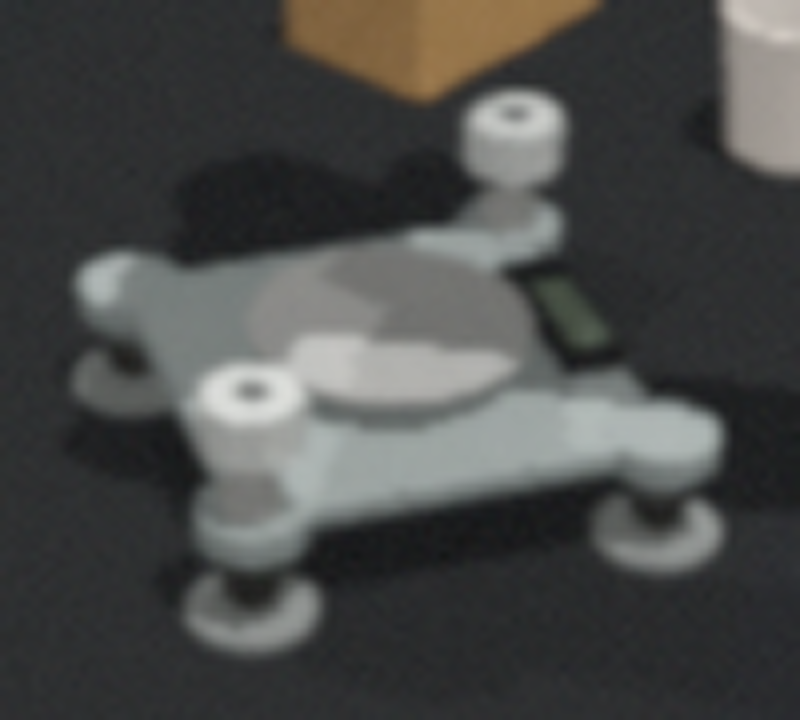

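The side view shows the scale on its four coasters with knob a's hub at about (253,391) and knob b's at about (516,113). Nothing is touching it, and the carton and cup are where they were. I'm handing the job in.

```bash
python3 -c "
from station import *
print(finish_job())"
```

```text
the job is handed in; nothing more can be done
None
```

I turned both knobs clockwise, about 2.8 rad at b and 3.4 rad at a. Then I let go, moved clear, and handed in at about 56 s. No verdict was reported.

**Level:** My last touch probes of the knob tops (a 103.8 mm, b 103.3 mm as read) put the scale within about 0.15° of level. That was before a final 0.3 rad at b, which should have brought it closer. I did not probe again after that turn.

**Foot loads:** These are estimates, because I had no direct measurement. From pan height and sole squash I reckon about 5–6 N on each screw foot and 7 N on each fixed foot. Each knob pushed back with about 5 N when pressed roughly 0.5 mm, so both screw feet bear.

**Disagreements:**
- **Touch heights:** Two touches on the table read about 0.45 mm above zero, so I corrected the heights for that. Without that correction, the fixed feet would carry only about 4 N and the screw feet about 9 N.
- **Camera tilt:** The cameras disagreed on the starting tilt (+0.8° top, +1.7° side, −2.9° wrist). I used them only to set the first turns.

**Surroundings:** In the last side picture the scale is on all four coasters, clear of the gripper, with the carton and cup unmoved. The canister was out of that picture, and I never went near it. My readings after each step showed at most about 9 N sideways on the knobs and about 6 N downward when probing. Touching the table reached 15 N.

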